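# Consolidate the lens trays in the roll-top dust cabinet

## Robot

A 6-joint arm with a two-finger parallel gripper is mounted at the origin on a cart in front of the work surface, level with it; the furniture and walls round the work are solid. World frame = base frame: x ahead of the robot, y to its left, z up, the work surface at z = 0. Lengths are in m, angles in rad, forces in N, time in s.
With the tool pointing down it reaches from about 0.3 to 1 m from the base axis. Payload 5.1 kg.
Tool frame: the origin (TCP) lies midway between the tips of the shut fingers; the grasp point (between the pads) lies 19 mm behind it (robot.tcp_to_grasp is the distance from the TCP to the grasp point, in m); x points along the fingers, y is the direction in which the jaws open and shut, and the axes are right-handed (so a half turn about x gives the same grasp; the last joint's range is limited). The gripper opens to 95 mm and grips with 3 to 60 N. Pads are 20 mm wide; open, the fingers measure 119 mm over their backs; the gripper's body (75 mm by 180 mm) begins 59 mm behind the grasp point.
Start: joints at [1.227, 0.124, 1.65, -0, 1.367, -0.083], TCP at [0.168, 0.628, 0.178] pointing down, gripper open.
Joint ranges: [-2.61, 2.61], [-1.02, 2.33], [0.03, 2.71], [-1.35, 4.49], [0.32, 2.68], [-2.91, 2.91]. Speed limits (rad/s): [2.57, 2.57, 3.14, 3.14, 3.14, 3.14].

## Interface

Orientations are given as [roll, pitch, yaw] about the fixed x, y, z axes, in that order (R = Rz(yaw) Ry(pitch) Rx(roll)).
In Python, from rig import sensors, grab_frame, robot gives the robot as it stands. The module is installed in compiled form; this text tells all that it offers.
- The arm moves only by the shell command python3 -m creep 'ROWS' [FORCE]. ROWS is JSON, a list of rows, each a list of 7 numbers: the shift along the world's x, y, z in cm, then the turn, a rotation vector about the world's x, y, z in rad, then the closure, from 0 (fully open) to 1 (shut). A call has 1 to 20 rows; each row shifts and turns the commanded pose from where the row before left it; what a row does not reach is not made up. A row lasts 1/10 s, in which the tool goes at most 50 mm and 8.59 degrees, less where a joint would pass 70% of its speed; a pose out of reach is approached as far as the arm can. A call is refused whole if a number of a shift passes 5 or a number of a turn 0.15, either way. A call with a gripper value outside its range is refused whole. The fingers move at their own pace and stop on an object; FORCE is the grip in N (left out, the last holds). Time passes only in rows, so rows that do not move let the fingers close. It gives the time, the measured TCP pose, the force and the opening at its end, in the units of the state.
- sensors.read_state(): the state, without advancing time (a new reading comes with each control period).
- grab_frame(name): name is "scene" or "top" or "wrist"; returns a dict with "img" (400x640x3 uint8, red, green, blue), "intrinsics" (3x3 intrinsics, pixels), "k1" (the pictures are not rectified: a ray, as slopes to the right and down, at radius r is drawn at 1 + k1 r^2 times it, then the intrinsics apply), "xyz" and "rotation" of the camera in the world. Camera axes: x right, y down, z forward; pixel columns grow to the right and rows downward; lengths in m; the calibration is good to about 2 mm. A picture is of the moment at which its call begins. There is no depth.
- robot.sign_off(): hands the job in, once; it reports no verdict.
The state is a dict: "time_s": time; "qpos": joint angles; "dq": joint speeds; "tau": joint torques, N m; "tool_pos": TCP position; "orientation": TCP orientation; "contact_force": force on the tool from outside, world axes, zero at the start; "wrist_torque": the same for the moment, N m; "grip_width": finger opening in m.
Only numpy, scipy, OpenCV 4.12 (cv2) and the standard library are available. Lean on these libraries where they do the work, as an engineer would, in place of code of your own. Each camera call takes 0.05 s, during which the arm holds its last target.

## Task

Raise the roll-top shutter of the dust cabinet until it stays open by itself, and fill every pocket of the tray inside with upright lenses from the two part-filled trays on the bench. Any lenses left over must stand together in just one of those two bench trays; stack each tray that is then empty squarely on the tray that stood empty from the start. Finally pull the shutter fully shut against the dust, and leave the other things on the bench where they are.

Things in the scene. Friction and masses are not known exactly. Their poses are not given: they have to be found in the camera images.
- dust_cabinet: Dust cabinet fixed to the bench, 356 deep x 340 wide x 138 mm high, dark sides with curved tracks. Origin on its underside; own x to its back, z up. Front wall at own x -0.17 (46 mm high), inner floor 28 mm above the bench; the rear housing that takes up the slats begins at x +0.004. Shutter open, the inside (x -0.166 to 0, y +-0.16) is free from above.
- shutter (a joint): Light grey slatted shutter: its way along the curved tracks, rad: 0 = shut, lowest slat down on the front wall; 0.816 = fully open, at its stop. Its weight pulls it shut in the first half of the way and open in the last part; from 0.68 on it stays open by itself. Moving it takes 1 to 3 N at the bar.
- pull_bar (a point): Middle of the round pull bar (10 mm thick, 140 long, along the cabinet's y) 32 mm out from the lowest slat. In the cabinet's x, z it goes on a circle of radius 0.2526 m about x 0, z -0.0906 (an axis along y): shut at x -0.189, z 0.077; open at x -0.008, z 0.162. The bar turns with the slats (0.82 rad) and must be let turn between the fingers.
- tray_keep_mid (a point): Grey-blue tray 92 (own x) x 140 (own y) x 16 mm, floor 3, walls 6; 36 mm square pockets centred at x +-22, y -46/0/+46; ribs 8 mm thick at x=0 and 10 mm at y +-23, all 16 high. Empty, it lifts by the 8 mm rib at its centre, a finger in each middle pocket. Point: its centre, 8 mm above its underside. It stands in the cabinet: the tray to fill.
- tray_a_mid (a point): Grey-blue tray 92 (own x) x 140 (own y) x 16 mm, floor 3, walls 6; 36 mm square pockets centred at x +-22, y -46/0/+46; ribs 8 mm thick at x=0 and 10 mm at y +-23, all 16 high. Empty, it lifts by the 8 mm rib at its centre, a finger in each middle pocket. Point: its centre, 8 mm above its underside. A part-filled tray on the bench.
- tray_b_mid (a point): Grey-blue tray 92 (own x) x 140 (own y) x 16 mm, floor 3, walls 6; 36 mm square pockets centred at x +-22, y -46/0/+46; ribs 8 mm thick at x=0 and 10 mm at y +-23, all 16 high. Empty, it lifts by the 8 mm rib at its centre, a finger in each middle pocket. Point: its centre, 8 mm above its underside. The other part-filled tray.
- tray_pile_mid (a point): Grey-blue tray 92 (own x) x 140 (own y) x 16 mm, floor 3, walls 6; 36 mm square pockets centred at x +-22, y -46/0/+46; ribs 8 mm thick at x=0 and 10 mm at y +-23, all 16 high. Empty, it lifts by the 8 mm rib at its centre, a finger in each middle pocket. Point: its centre, 8 mm above its underside. Empty from the start: the pile for empties.
- lens_k1_mid (a point): Camera lens standing upright, 36 mm tall, 55 g: light grey octagonal foot 26 mm over its flats and 12 mm high, black round barrel 20 mm across above it. The point is at its centre, 18 mm above its underside, own z up along the barrel. At the start it stands in a pocket of the tray in the cabinet; it may be absent (None from the start).
- lens_k2_mid (a point): Camera lens standing upright, 36 mm tall, 55 g: light grey octagonal foot 26 mm over its flats and 12 mm high, black round barrel 20 mm across above it. The point is at its centre, 18 mm above its underside, own z up along the barrel. At the start it stands in a pocket of the tray in the cabinet; it may be absent (None from the start).
- lens_k3_mid (a point): Camera lens standing upright, 36 mm tall, 55 g: light grey octagonal foot 26 mm over its flats and 12 mm high, black round barrel 20 mm across above it. The point is at its centre, 18 mm above its underside, own z up along the barrel. At the start it stands in a pocket of the tray in the cabinet; it may be absent (None from the start).
- lens_a1_mid (a point): Camera lens standing upright, 36 mm tall, 55 g: light grey octagonal foot 26 mm over its flats and 12 mm high, black round barrel 20 mm across above it. The point is at its centre, 18 mm above its underside, own z up along the barrel. At the start it stands in a pocket of tray_a; it may be absent (None from the start).
- lens_a2_mid (a point): Camera lens standing upright, 36 mm tall, 55 g: light grey octagonal foot 26 mm over its flats and 12 mm high, black round barrel 20 mm across above it. The point is at its centre, 18 mm above its underside, own z up along the barrel. At the start it stands in a pocket of tray_a; it may be absent (None from the start).
- lens_a3_mid (a point): Camera lens standing upright, 36 mm tall, 55 g: light grey octagonal foot 26 mm over its flats and 12 mm high, black round barrel 20 mm across above it. The point is at its centre, 18 mm above its underside, own z up along the barrel. At the start it stands in a pocket of tray_a; it may be absent (None from the start).
- lens_a4_mid (a point): Camera lens standing upright, 36 mm tall, 55 g: light grey octagonal foot 26 mm over its flats and 12 mm high, black round barrel 20 mm across above it. The point is at its centre, 18 mm above its underside, own z up along the barrel. At the start it stands in a pocket of tray_a; it may be absent (None from the start).
- lens_b1_mid (a point): Camera lens standing upright, 36 mm tall, 55 g: light grey octagonal foot 26 mm over its flats and 12 mm high, black round barrel 20 mm across above it. The point is at its centre, 18 mm above its underside, own z up along the barrel. At the start it stands in a pocket of tray_b; it may be absent (None from the start).
- lens_b2_mid (a point): Camera lens standing upright, 36 mm tall, 55 g: light grey octagonal foot 26 mm over its flats and 12 mm high, black round barrel 20 mm across above it. The point is at its centre, 18 mm above its underside, own z up along the barrel. At the start it stands in a pocket of tray_b; it may be absent (None from the start).
- lens_b3_mid (a point): Camera lens standing upright, 36 mm tall, 55 g: light grey octagonal foot 26 mm over its flats and 12 mm high, black round barrel 20 mm across above it. The point is at its centre, 18 mm above its underside, own z up along the barrel. At the start it stands in a pocket of tray_b; it may be absent (None from the start).
- pocket_1 (a point): Pocket of the tray in the cabinet at its own x -22, y -46 mm: where the centre of a lens standing in it is, 21 mm above the tray's underside.
- pocket_2 (a point): Pocket of the tray in the cabinet at its own x -22, y 0 mm: where the centre of a lens standing in it is, 21 mm above the tray's underside.
- pocket_3 (a point): Pocket of the tray in the cabinet at its own x -22, y 46 mm: where the centre of a lens standing in it is, 21 mm above the tray's underside.
- pocket_4 (a point): Pocket of the tray in the cabinet at its own x 22, y -46 mm: where the centre of a lens standing in it is, 21 mm above the tray's underside.
- pocket_5 (a point): Pocket of the tray in the cabinet at its own x 22, y 0 mm: where the centre of a lens standing in it is, 21 mm above the tray's underside.
- pocket_6 (a point): Pocket of the tray in the cabinet at its own x 22, y 46 mm: where the centre of a lens standing in it is, 21 mm above the tray's underside.
- flux_bottle: White bottle with a red needle cap, 44 mm thick, 140 high; bystander, origin under its centre.
Not all that is in view belongs to the job. What is shaped like the part that bears lens_a2_mid but orange or purple is not meant.

How it is judged:
By the outcome, as a careful person would: the job done as asked, in the order asked, and still so for the second after the job is handed in, with the robot touching nothing.
Of lens_k1, lens_k2, lens_k3 only 1 to 2 are there at a start; the rules pass over those that are not, and their reading is None.
Of lens_a1, lens_a2, lens_a3, lens_a4, lens_b1, lens_b2, lens_b3 only 5 to 6 are there at a start; the rules pass over those that are not, and their reading is None.
At some moment in a run one of tray_pile may be knocked a few centimetres aside while the robot is not near it.
Once in a run the grip may slacken for a moment while it holds something.
It also fails if it takes over 210 s, if anything falls off the work surface, if the arm or the gripper's body presses on something with over 40 N, if the wrist force passes 120 N, or if a joint passes its speed limit or range.

## Working session

There is one attempt and no reset: what is moved stays moved. The work goes in short steps, Python scripts to look and compute and a shell command to move; the robot and the scene stay as the last step left them, time stands still between calls to the robot, and variables do not carry over. Pictures are saved under pics/ and viewed, and the job is handed in when it is done.

```bash
mkdir -p pics; ls; cat > h.py <<'E'
import numpy as np, cv2
from rig import sensors, grab_frame, robot
def snap(name,fn):
    f=grab_frame(name); cv2.imwrite('pics/'+fn,cv2.cvtColor(f['img'],cv2.COLOR_RGB2BGR))
    np.savez('pics/'+fn+'.npz',**f); return f
def load(fn): return dict(np.load('pics/'+fn+'.npz'))
def ray(f,u,v):
    K=np.array(f['intrinsics']);k=float(f['k1'])
    d=cv2.undistortPoints(np.array([[[u,v]]],float),K,np.array([k,0,0,0,0.]))[0,0]
    return np.array(f['rotation'])@np.array([d[0],d[1],1.])
def onz(f,u,v,z):
    d=ray(f,u,v);c=np.array(f['xyz']);return c+d*(z-c[2])/d[2]
def proj(f,P):
    R=np.array(f['rotation']);p=R.T@(np.array(P,float)-np.array(f['xyz']))
    x,y=p[0]/p[2],p[1]/p[2];s=1+float(f['k1'])*(x*x+y*y);K=np.array(f['intrinsics'])
    return K[0,0]*x*s+K[0,2],K[1,1]*y*s+K[1,2]
def st():
    s=sensors.read_state();print('t',round(s['time_s'],2),'tcp',np.round(s['tool_pos'],4),'ori',np.round(s['orientation'],3),'F',np.round(s['contact_force'],1),'w',round(s['grip_width'],4),'q',np.round(s['qpos'],2));return s
E
python3 - <<'E'
from h import *
for n in('scene','top','wrist'):
    f=snap(n,n+'0.png');print(n,np.array(f['xyz']).round(3),np.array(f['rotation']).round(2).tolist(),f['k1'],np.array(f['intrinsics']).round(1).tolist())
print(robot.tcp_to_grasp);st()
E
```

```text
pics
scene [ 0.121 -0.419  0.733] [-2.42, -0.0, -0.86] 0.01606376594744452 [[381.3, 0.0, 322.6], [0.0, 381.3, 201.6], [0.0, 0.0, 1.0]]
top [ 0.321 -0.026  1.363] [-2.95, -0.0, -1.54] -0.029471898751632142 [[477.9, 0.0, 316.2], [0.0, 477.9, 200.8], [0.0, 0.0, 1.0]]
wrist [0.089 0.65  0.383] [2.85, 0.0, 1.31] -0.06012840354193694 [[305.1, 0.0, 313.6], [0.0, 305.1, 200.6], [0.0, 0.0, 1.0]]
0.0188
t 0.15 tcp [0.1674 0.6275 0.1769] ori [-1.65   1.569 -1.911] F [0.3 0.3 1.5] w 0.0954 q [ 1.23  0.12  1.65 -0.    1.37 -0.08]
```

```bash
python3 - <<'E'
s=open('h.py').read()
s=s.replace("def snap(","from scipy.spatial.transform import Rotation as Ro\ndef RR(r):\n    r=np.array(r,float); return r if r.shape==(3,3) else Ro.from_euler('xyz',r).as_matrix()\ndef snap(")
s=s.replace("np.array(f['rotation'])","RR(f['rotation'])")
open('h.py','w').write(s)
E
python3 -c "
from h import *
f=load('top0.png');print(RR(f['rotation']).round(2));print(onz(f,320,200,0))"
```

```text
[[ 0.03 -0.98  0.19]
 [-1.   -0.03  0.  ]
 [ 0.   -0.19 -0.98]]
[ 0.58144718 -0.03274552  0.        ]
```

View pics/top0.png

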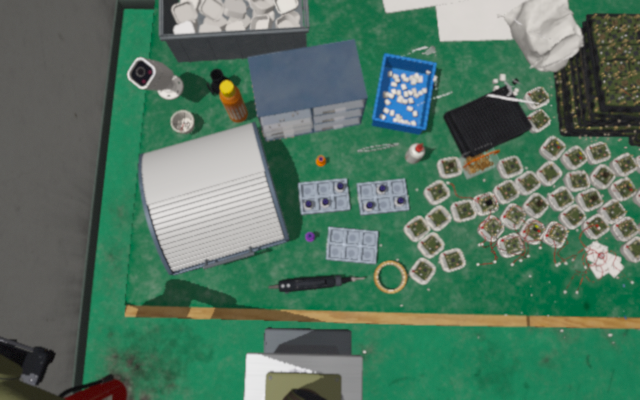

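View pics/scene0.png

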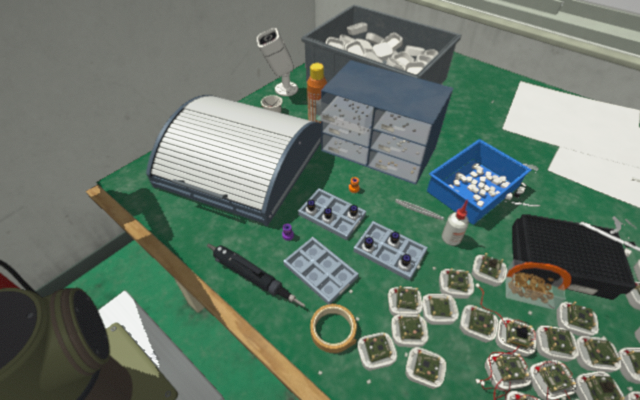

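View pics/wrist0.png

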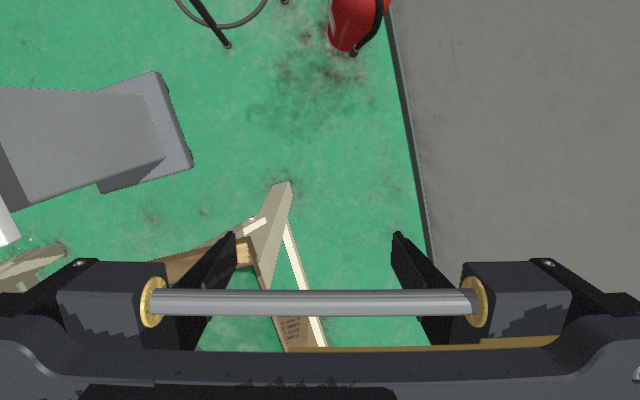

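```bash
python3 - <<'E'
from h import *
a=cv2.imread('pics/top0.png')[115:280,130:430]
b=cv2.imread('pics/scene0.png')[80:310,140:440]
cv2.imwrite('pics/z1.png',cv2.resize(a,None,fx=2.6,fy=2.6,interpolation=cv2.INTER_CUBIC))
cv2.imwrite('pics/z2.png',cv2.resize(b,None,fx=2.6,fy=2.6,interpolation=cv2.INTER_CUBIC))
E
```

```text
(no output)
```

View pics/z1.png

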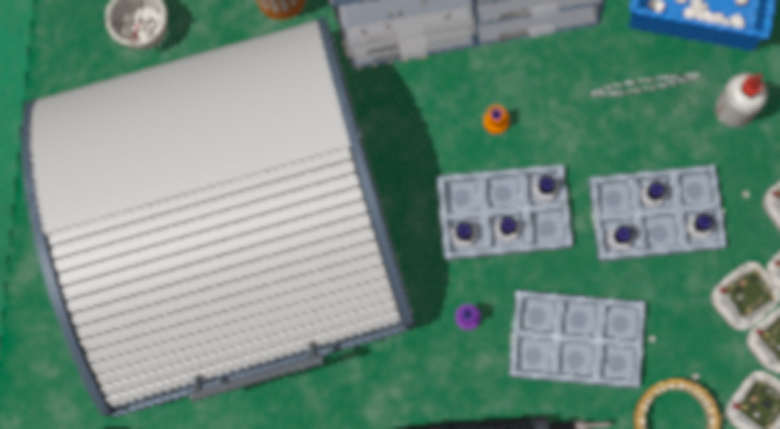

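View pics/z2.png

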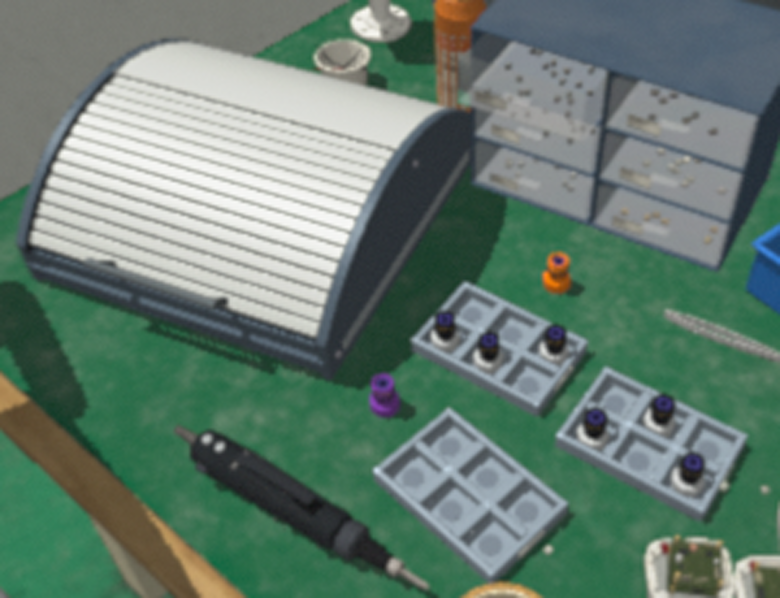

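```bash
python3 - <<'E'
from h import *
f=load('top0.png');g=load('scene0.png')
Z=lambda u,v:(130+u/2.6,115+v/2.6)
for n,p,z in [('fl',(108,412),.046),('fr',(408,325),.046),('barl',(193,396),.077),('barr',(322,360),.077),('flbot',(108,412),.0),('frb',(410,325),.0),('backtopL',(30,105),.1),('backR',(322,25),.1)]:
    print(n,onz(f,*Z(*p),z).round(4))
a=cv2.imread('pics/top0.png')[220:280,150:300]
cv2.imwrite('pics/z3.png',cv2.resize(a,None,fx=5,fy=5,interpolation=cv2.INTER_CUBIC))
a=cv2.imread('pics/scene0.png')[150:230,140:290]
cv2.imwrite('pics/z4.png',cv2.resize(a,None,fx=5,fy=5,interpolation=cv2.INTER_CUBIC))
E
```

```text
fl [0.3575 0.3681 0.046 ]
fr [0.4578 0.056  0.046 ]
barl [0.3754 0.2724 0.077 ]
barr [0.416  0.1415 0.077 ]
flbot [0.3588 0.3819 0.    ]
frb [0.4626 0.0567 0.    ]
backtopL [0.6741 0.4612 0.1   ]
backR [0.7705 0.1566 0.1   ]
```

View pics/z3.png

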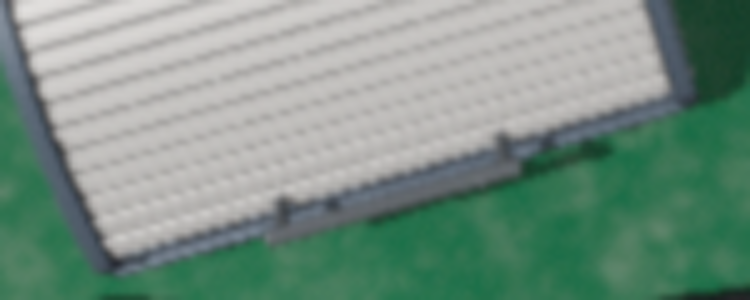

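View pics/z4.png

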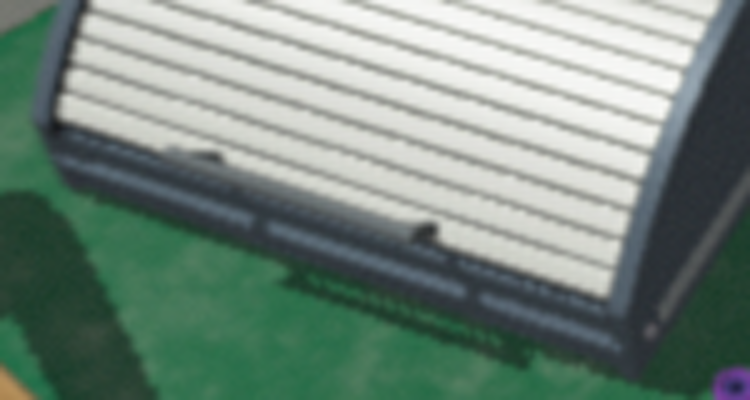

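```bash
python3 - <<'E'
from h import *
f=load('top0.png');g=load('scene0.png')
l=onz(f,150+268/5,220+237/5,.077);r=onz(f,150+520/5,220+165/5,.077);print(l,r,np.linalg.norm(l-r))
m=onz(f,228.8,260.2,.077);m2=onz(g,140+292/5,150+195/5,.077);print(m,m2)
d=l-r;yb=np.arctan2(-d[0],d[1]);
yaw=.311;print(yb)
C=(m)[:2]+.189*np.array([np.cos(yaw),np.sin(yaw)]);print('cab',C)
for yy in(yaw,):
  R=np.array([[np.cos(yy),-np.sin(yy)],[np.sin(yy),np.cos(yy)]])
  for p in [(-.178,.17,.046),(-.178,-.17,.046),(-.178,.17,0),(-.178,-.17,0),(.178,-.17,0),(.178,.17,.138),(-.189,.07,.077),(-.189,-.07,.077)]:
    w=np.r_[C+R@p[:2],p[2]];a,b=proj(f,w);c,d=proj(g,w);print(p,w.round(3),'z3',round((a-150)*5),round((b-220)*5),'z4',round((c-140)*5),round((d-150)*5))
E
```

```text
[0.37511371 0.27406546 0.077     ] [0.41719683 0.14114727 0.077     ] 0.1394210616296404
[0.39612361 0.20773289 0.077     ] [0.39990483 0.20257412 0.077     ]
0.306624065905572
cab [0.57605691 0.26556893]
(-0.178, 0.17, 0.046) [0.355 0.373 0.046] z3 98 272 z4 25 127
(-0.178, -0.17, 0.046) [0.459 0.049 0.046] z3 697 99 z4 617 327
(-0.178, 0.17, 0) [0.355 0.373 0.   ] z3 123 275 z4 56 189
(-0.178, -0.17, 0) [0.459 0.049 0.   ] z3 701 107 z4 628 388
(0.178, -0.17, 0) [0.798 0.158 0.   ] z3 540 -463 z4 913 -50
(0.178, 0.17, 0.138) [0.693 0.482 0.138] z3 -102 -379 z4 377 -380
(-0.189, 0.07, 0.077) [0.375 0.274 0.077] z3 267 238 z4 156 153
(-0.189, -0.07, 0.077) [0.418 0.141 0.077] z3 520 164 z4 406 237
```

```bash
cat >> h.py <<'E'
def go(xyz,jaw):
    """delta to target TCP with tool down, jaw axis y_tool at angle jaw (rad); options mod pi"""
    s=sensors.read_state();R=RR(s['orientation']);p=np.array(s['tool_pos'])
    print('jaw now %.3f'%np.arctan2(R[1,1],R[0,1]),'toolx',R[:,0].round(3),'delta cm',((np.array(xyz)-p)*100).round(2))
    for k in(0,1):
        a=jaw+k*np.pi;x=np.array([0,0,-1.]);y=np.array([np.cos(a),np.sin(a),0]);T=np.c_[x,y,np.cross(x,y)]
        print('  rotvec',Ro.from_matrix(T@R.T).as_rotvec().round(3))
E
python3 - <<'E'
from h import *
st();go((.397,.206,.15),.311)
R=RR(sensors.read_state()['orientation']);print(R.round(3))
s=sensors.read_state();f=load('wrist0.png');print('cam in tool',(R.T@(f['xyz']-s['tool_pos'])).round(4));print((R.T@RR(f['rotation'])).round(3))
E
```

```text
t 0.15 tcp [0.1674 0.6275 0.1769] ori [-1.65   1.569 -1.911] F [0.3 0.3 1.5] w 0.0954 q [ 1.23  0.12  1.65 -0.    1.37 -0.08]
jaw now 1.310 toolx [-0.001 -0.002 -1.   ] delta cm [ 22.96 -42.15  -2.69]
  rotvec [ 0.001 -0.001 -0.999]
  rotvec [1.000e-03 1.000e-03 2.143e+00]
[[-0.001  0.258  0.966]
 [-0.002  0.966 -0.258]
 [-1.    -0.002 -0.   ]]
cam in tool [-0.2059  0.0009 -0.0819]
[[ 0.    -0.29   0.957]
 [ 1.     0.    -0.   ]
 [-0.     0.957  0.29 ]]
```

```bash
python3 -m creep '[[2,-3.5,1,0,0,-0.09,0],[2,-3.5,1,0,0,-0.09,0],[2,-3.5,1,0,0,-0.09,0],[2,-3.5,1,0,0,-0.09,0],[2,-3.5,0,0,0,-0.09,0],[2,-3.5,0,0,0,-0.09,0],[2,-3.5,0,0,0,-0.09,0],[2,-3.5,0,0,0,-0.09,0],[2,-3.5,0,0,0,-0.09,0],[2,-3.5,0,0,0,-0.09,0],[2,-3.5,0,0,0,-0.09,0],[1,-3.5,0,0,0,0,0],[0,0,0,0,0,0,0],[0,0,0,0,0,0,0]]'
python3 - <<'E'
from h import *
st();go((.397,.206,.15),.311);snap('wrist','w1.png');snap('top','top1.png')
E
```

```text
time_s: 1.55
tool_pos: [0.3976, 0.2076, 0.2177]
orientation: [-2.756, 1.57, 2.274]
contact_force: [0.3, 0.2, -0.2]
grip_width: 0.0955
t 1.55 tcp [0.3976 0.2076 0.2177] ori [-2.756  1.57   2.274] F [ 0.3  0.2 -0.2] w 0.0955 q [ 0.36 -0.36  2.03  0.    1.48  0.04]
jaw now 0.318 toolx [-0.  0. -1.] delta cm [-0.06 -0.16 -6.77]
  rotvec [-0.    -0.    -0.007]
  rotvec [ 1.000e-03 -1.000e-03  3.135e+00]
```

View pics/w1.png

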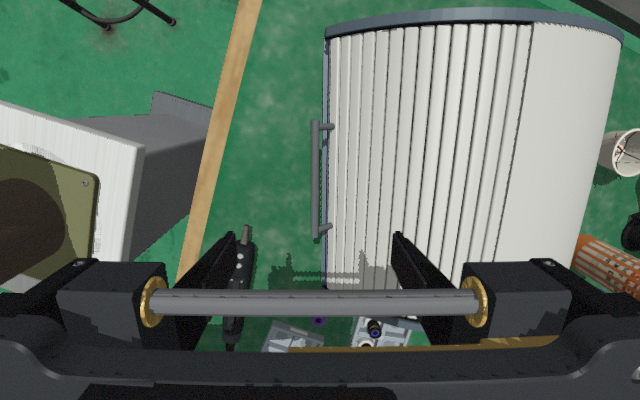

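```bash
python3 - <<'E'
from h import *
f=load('w1.png');
a=onz(f,316,121,.079);b=onz(f,318,238,.079);print(a,b,(a+b)/2,np.linalg.norm(a-b))
# sub-pixel: bar grey; print profile
im=f['img'];
for v in(140,180,220):print(v,im[v,305:332].mean(1).astype(int))
for yaw in(.30,.311):
  for C in [(.577,.265)]:
    w=lambda x,y,z:(C[0]+x*np.cos(yaw)-y*np.sin(yaw),C[1]+x*np.sin(yaw)+y*np.cos(yaw),z)
    for p in[(-.189,.07,.077),(-.189,-.07,.077),(-.178,.17,.046),(.178,.17,.1)]:print(p,np.round(proj(f,w(*p))))
E
```

```text
[0.37893225 0.27488472 0.079     ] [0.42515393 0.1434939  0.079     ] [0.40204309 0.20918931 0.079     ] 0.13928385420920972
140 [ 90  86  87  87  90  81  81  93 101 107 109 107  98  85  84  93  96  81
  67  83  69  63  52 103 126 170 173]
180 [ 92  86  82  78  76  74  84  98 105 109 105  99  93  75  47  66  49 119
 125 127 124  64  94 101 178 175 175]
220 [ 89  84  83  82  85  79  88 101 110 108 104 101  90  60  44  83  73 119
 118 118 101  73 107 169 172 173 176]
(-0.189, 0.07, 0.077) [314. 119.]
(-0.189, -0.07, 0.077) [311. 236.]
(-0.178, 0.17, 0.046) [325.  27.]
(0.178, 0.17, 0.1) [659.  39.]
(-0.189, 0.07, 0.077) [313. 121.]
(-0.189, -0.07, 0.077) [312. 238.]
(-0.178, 0.17, 0.046) [323.  29.]
(0.178, 0.17, 0.1) [658.  37.]
```

```bash
python3 -m creep '[[0,0,-2,0,0,0,0.73],[0,0,-3,0,0,0,0.73],[0,0,-3,0,0,0,0.73],[0,0,0,0,0,0,0.73],[0,0,0,0,0,0,0.73],[0,0,0,0,0,0,0.73],[0,0,0,0,0,0,0.73]]' 8
python3 - <<'E'
from h import *
st();snap('wrist','w2.png')
E
```

```text
time_s: 2.35
tool_pos: [0.3988, 0.2088, 0.14]
orientation: [1.628, 1.567, 0.378]
contact_force: [-0.5, -0.8, 0.3]
grip_width: 0.0448
t 2.35 tcp [0.3988 0.2088 0.14  ] ori [1.628 1.567 0.378] F [-0.5 -0.8  0.3] w 0.0448 q [ 0.36 -0.32  2.12  0.    1.33  0.04]
```

View pics/w2.png

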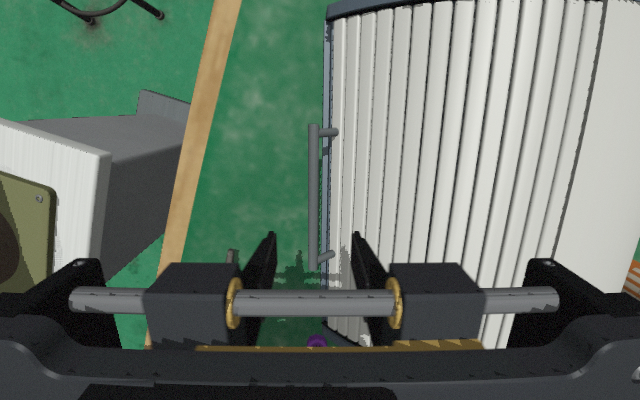

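```bash
python3 -m creep '[[0,0,0,0,0,0,0.74],[0,0,0,0,0,0,0.74],[0,0,0,0,0,0,0.74],[0,0,0,0,0,0,0.74],[0,0,-2,0,0,0,0.74],[0,0,-2,0,0,0,0.74],[0,0,-2,0,0,0,0.74],[0,0,-1.5,0,0,0,0.74],[0,0,-0.6,0,0,0,0.74],[0,0,0,0,0,0,0.74]]'
python3 - <<'E'
from h import *
st();snap('wrist','w3.png')
E
```

```text
time_s: 3.4
tool_pos: [0.3969, 0.2077, 0.056]
orientation: [-1.519, 1.569, -2.77]
contact_force: [-0.2, -0.2, 0.3]
grip_width: 0.0246
t 3.4 tcp [0.3969 0.2077 0.056 ] ori [-1.519  1.569 -2.77 ] F [-0.2 -0.2  0.3] w 0.0246 q [ 0.36 -0.23  2.2  -0.    1.17  0.04]
```

View pics/w3.png

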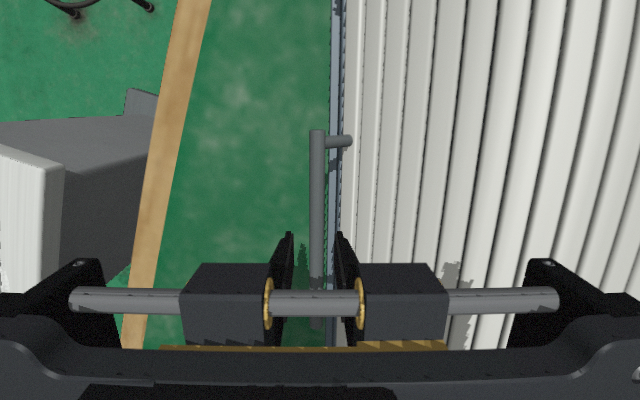

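```bash
python3 -m creep '[[0,0,0,0,0,0,1],[0,0,0,0,0,0,1],[0,0,0,0,0,0,1],[0,0,0,0,0,0,1],[0,0,0,0,0,0,1]]' 8
python3 - <<'E'
from h import *
st()
e=.7255+np.linspace(0,.816,17);x=-.2526*np.cos(e);z=.2526*np.sin(e)
d=np.c_[np.diff(x)*np.cos(.31),np.diff(x)*np.sin(.31),np.diff(z)]*100
print(d.round(2))
E
```

```text
time_s: 3.95
tool_pos: [0.3978, 0.2081, 0.0571]
orientation: [1.698, 1.57, 0.447]
contact_force: [-0.1, -0.3, -0.2]
grip_width: 0.0005
t 3.95 tcp [0.3978 0.2081 0.0571] ori [1.698 1.57  0.447] F [-0.1 -0.3 -0.2] w 0.0005 q [ 0.36 -0.23  2.2   0.    1.17  0.04]
[[0.84 0.27 0.94]
 [0.88 0.28 0.9 ]
 [0.92 0.3  0.85]
 [0.96 0.31 0.8 ]
 [1.   0.32 0.74]
 [1.04 0.33 0.69]
 [1.07 0.34 0.63]
 [1.1  0.35 0.58]
 [1.12 0.36 0.52]
 [1.15 0.37 0.45]
 [1.17 0.37 0.39]
 [1.19 0.38 0.33]
 [1.2  0.38 0.27]
 [1.21 0.39 0.2 ]
 [1.22 0.39 0.14]
 [1.22 0.39 0.07]]
```

```bash
python3 - <<'E'
from h import *
snap('wrist','w4.png');snap('scene','s4.png')
a=cv2.imread('pics/s4.png')[100:260,100:340]
cv2.imwrite('pics/z5.png',cv2.resize(a,None,fx=3,fy=3,interpolation=cv2.INTER_CUBIC))
E
```

```text
(no output)
```

View pics/w4.png

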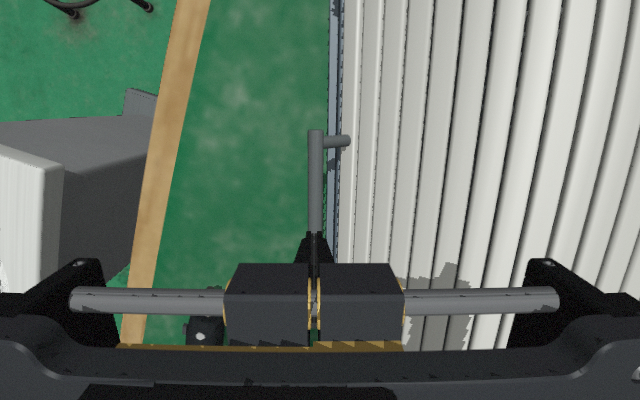

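View pics/z5.png

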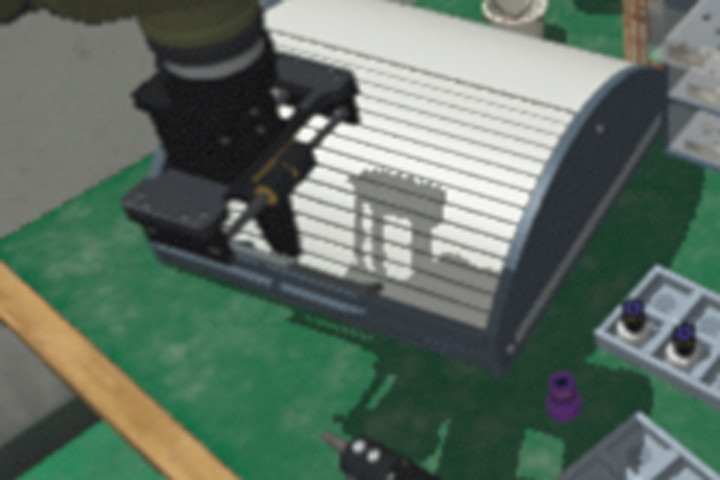

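```bash
python3 - <<'E'
from h import *
def tri(L):
    A=np.zeros((3,3));b=np.zeros(3)
    for n,u,v in L:
        f=load(n);d=ray(f,u,v);d/=np.linalg.norm(d);P=np.eye(3)-np.outer(d,d);A+=P;b+=P@f['xyz']
    return np.linalg.solve(A,b)
print(tri([('w1.png',315,120.5),('w2.png',314,124),('w4.png',315,130)]))
print(tri([('w1.png',315,120.5),('w4.png',315,130)]),tri([('w1.png',315,120.5),('top0.png',203.6,267.4)]))
for n in('w1.png','w2.png','w4.png','top1.png'):
    f=load(n);print(n,f['xyz'].round(4))
a=cv2.imread('pics/w4.png')[110:360,240:400]
cv2.imwrite('pics/z6.png',cv2.resize(a,None,fx=3,fy=2.4,interpolation=cv2.INTER_CUBIC))
st()
E
```

```text
[0.37793322 0.27447428 0.05835586]
[0.37781099 0.27421724 0.05638387] [0.37655915 0.27496892 0.07260852]
w1.png [0.3725 0.2864 0.4237]
w2.png [0.3727 0.2873 0.3461]
w4.png [0.3723 0.2868 0.2631]
top1.png [ 0.3207 -0.0264  1.3628]
t 4.05 tcp [0.3977 0.208  0.0569] ori [1.694 1.571 0.443] F [ 0.2 -0.1 -0.1] w 0.0007 q [ 0.36 -0.23  2.2   0.    1.17  0.04]
```

View pics/z6.png

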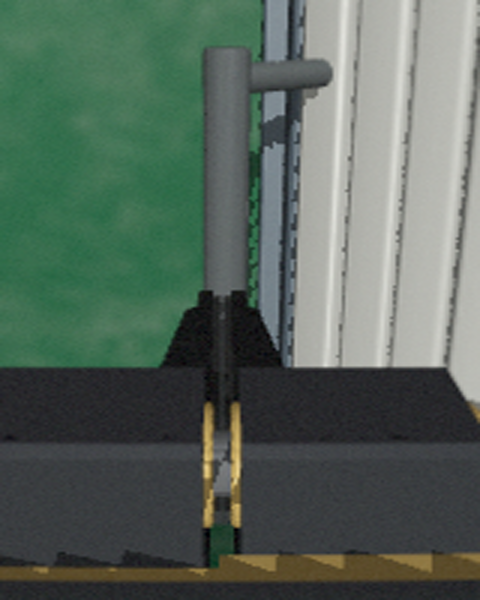

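```bash
python3 - <<'E'
from h import *
g=load('s4.png')
for z in(0.057,.077,.09):print(z,proj(g,(.3977,.208,z)),'bar',proj(g,(.3985,.208,.077)))
a=cv2.imread('pics/s4.png')[150:230,150:280]
cv2.imwrite('pics/z7.png',cv2.resize(a,None,fx=6,fy=6,interpolation=cv2.INTER_CUBIC))
snap('top','top4.png')
a=cv2.imread('pics/top4.png')[220:280,170:290]
cv2.imwrite('pics/z8.png',cv2.resize(a,None,fx=6,fy=6,interpolation=cv2.INTER_CUBIC))
E
```

```text
0.057 (np.float64(198.27283379322), np.float64(194.15532235333967)) bar (np.float64(196.4792620359683), np.float64(188.2370767819582))
0.077 (np.float64(196.20138873951555), np.float64(188.42462791368843)) bar (np.float64(196.4792620359683), np.float64(188.2370767819582))
0.09 (np.float64(194.816723461945), np.float64(184.59545044597874)) bar (np.float64(196.4792620359683), np.float64(188.2370767819582))
```

View pics/z7.png

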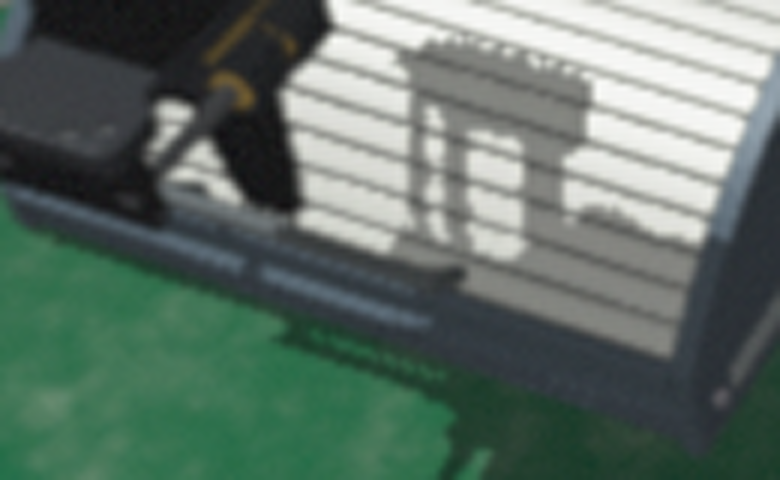

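View pics/z8.png

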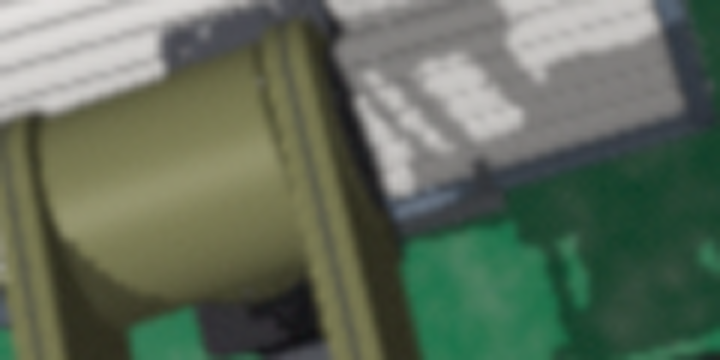

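```bash
python3 - <<'E'
from h import *
a=cv2.imread('pics/w3.png')[210:360,230:400]
a=np.clip(a.astype(float)*1.6+25,0,255).astype(np.uint8)
cv2.imwrite('pics/z9.png',cv2.resize(a,None,fx=4.4,fy=3.9,interpolation=cv2.INTER_CUBIC))
f=load('w3.png')
R=RR(sensors.read_state()['orientation']);p=np.array([.3969,.2077,.056])
for dx in(0,-.01,-.02,-.04,-.06):
  for dz in(-.01,.01):
    print(dx,dz,[np.round(proj(f,p+R@np.array([dx,s*.0123,dz]))) for s in(-1,1)])
E
```

```text
0 -0.01 [array([295., 214.]), array([330., 214.])]
0 0.01 [array([296., 240.]), array([329., 240.])]
-0.01 -0.01 [array([295., 219.]), array([330., 219.])]
-0.01 0.01 [array([295., 246.]), array([330., 246.])]
-0.02 -0.01 [array([294., 225.]), array([331., 225.])]
-0.02 0.01 [array([294., 252.]), array([331., 252.])]
-0.04 -0.01 [array([291., 237.]), array([333., 237.])]
-0.04 0.01 [array([292., 267.]), array([332., 267.])]
-0.06 -0.01 [array([289., 252.]), array([335., 252.])]
-0.06 0.01 [array([290., 285.]), array([334., 285.])]
```

View pics/z9.png

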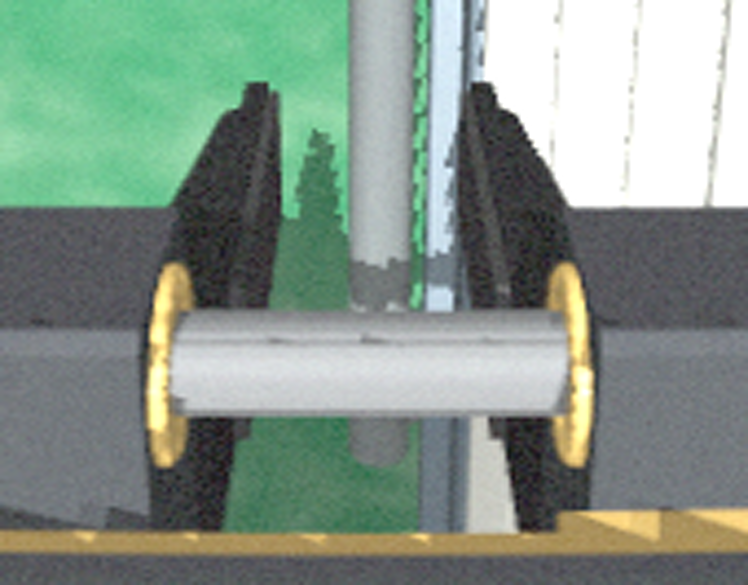

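```bash
python3 - <<'E'
from h import *
f=load('w3.png')
for z in(.03,.04,.05,.06,.07,.077,.085):print(z,np.linalg.norm(onz(f,316.5,130,z)-onz(f,316.4,328.5,z)))
f=load('w1.png')
for z in(.03,.05,.06,.07,.077,.085):print(z,np.linalg.norm(onz(f,315,120,z)-onz(f,316,239.5,z)))
f=load('w2.png')
for z in(.03,.05,.06,.07,.077,.085):print(z,np.linalg.norm(onz(f,314,124.5,z)-onz(f,315,270.5,z)))
E
```

```text
0.03 0.1780678200655138
0.04 0.17039274858113831
0.05 0.1627176770967628
0.06 0.1550426056123873
0.07 0.14736753412801182
0.077 0.14199498408894898
0.085 0.13585492690144854
0.03 0.16256951406932382
0.05 0.15431167745539903
0.06 0.15018275914843665
0.07 0.14605384084147427
0.077 0.14316359802660053
0.085 0.13986046338103064
0.03 0.16550388596777324
0.05 0.1550306867155316
0.06 0.14979408708941072
0.07 0.14455748746328992
0.077 0.14089186772500537
0.085 0.13670258802410867
```

```bash
python3 -m creep '[[0,0,2.5,0,0,0,1],[0,0,2.5,0,0,0,1],[0,0,2.5,0,0,0,1],[0,0,2.5,0,0,0,1],[0,0,0,0,0,0,1],[0,0,0,0,0,0,1]]'
python3 - <<'E'
from h import *
s=st();g=snap('scene','s5.png')
u,v=proj(g,s['tool_pos']);print(u,v,proj(g,np.array(s['tool_pos'])+[0,0,.044]))
u0,v0=int(u)-60,int(v)-60
a=cv2.imread('pics/s5.png')[v0:v0+100,u0:u0+130]
a=np.clip(a.astype(float)*1.5+20,0,255).astype(np.uint8)
a=cv2.resize(a,None,fx=6,fy=6,interpolation=cv2.INTER_CUBIC)
cv2.drawMarker(a,(int((u-u0+.5)*6),int((v-v0+.5)*6)),(0,0,255),0,20,2)
cv2.imwrite('pics/z10.png',a)
E
```

```text
time_s: 4.7
tool_pos: [0.3978, 0.208, 0.1568]
orientation: [1.592, 1.57, 0.341]
contact_force: [-0.6, -0.1, -0.4]
grip_width: 0.0004
t 4.7 tcp [0.3978 0.208  0.1568] ori [1.592 1.57  0.341] F [-0.6 -0.1 -0.4] w 0.0004 q [ 0.36 -0.33  2.1  -0.    1.37  0.04]
187.19436889495518 163.47048755762796 (np.float64(181.63505004957898), np.float64(148.1329990395792))
```

View pics/z10.png

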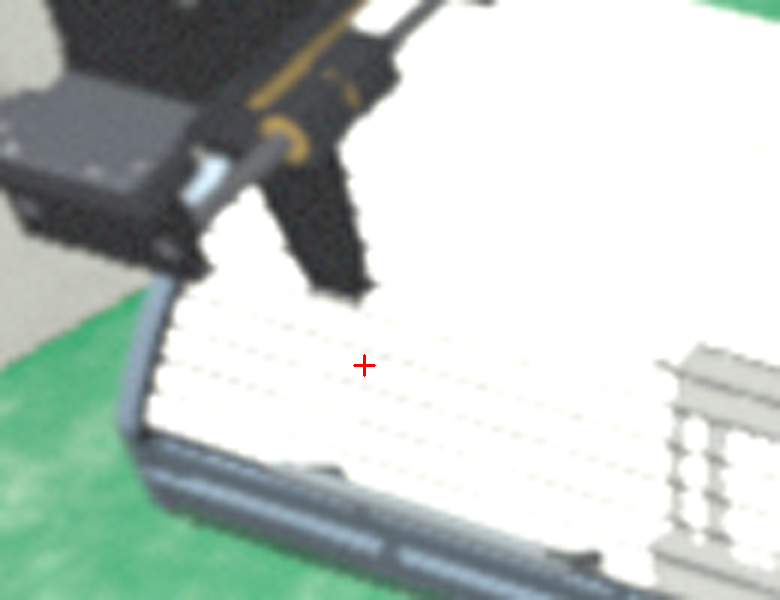

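```bash
python3 -m creep '[[-3,-3,0,0,0,0,1],[-3,-3,0,0,0,0,1],[0,0,-4,0,0,0,1],[0,0,-4,0,0,0,1],[0,0,-4,0,0,0,1],[0,0,-3,0,0,0,1],[0,0,-1.5,0,0,0,1],[0,0,0,0,0,0,1],[0,0,0,0,0,0,1]]'
python3 - <<'E'
from h import *
s=st();g=snap('scene','s6.png')
u,v=proj(g,s['tool_pos']);print(u,v)
u0,v0=int(u)-60,int(v)-60
a=cv2.imread('pics/s6.png')[v0:v0+100,u0:u0+130]
a=np.clip(a.astype(float)*1.5+20,0,255).astype(np.uint8)
a=cv2.resize(a,None,fx=6,fy=6,interpolation=cv2.INTER_CUBIC)
cv2.imwrite('pics/z11.png',a)
E
```

```text
time_s: 5.65
tool_pos: [0.3367, 0.1477, -0.009]
orientation: [-1.623, 1.568, -2.874]
contact_force: [0.2, -0.1, 0.2]
grip_width: 0.0007
t 5.65 tcp [ 0.3367  0.1477 -0.009 ] ori [-1.623  1.568 -2.874] F [ 0.2 -0.1  0.2] w 0.0007 q [ 0.27 -0.35  2.42 -0.    1.08 -0.05]
199.85954290203333 239.44632570588448
```

View pics/z11.png

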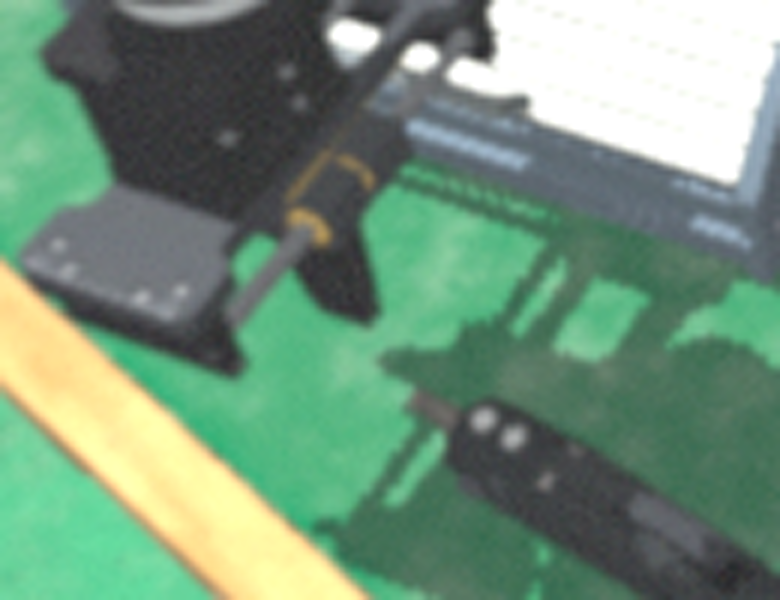

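```bash
python3 -m creep '[[0,0,-1,0,0,0,1],[0,0,-0.3,0,0,0,1],[0,0,0,0,0,0,1]]'; python3 -m creep '[[0,0,-0.2,0,0,0,1],[0,0,0,0,0,0,1]]';python3 -m creep '[[0,0,-0.2,0,0,0,1],[0,0,0,0,0,0,1]]';python3 -m creep '[[0,0,-0.2,0,0,0,1],[0,0,0,0,0,0,1]]'
```

```text
time_s: 6.0
tool_pos: [0.3373, 0.1479, -0.0215]
orientation: [-1.65, 1.57, -2.901]
contact_force: [0.2, 0.5, -0.4]
grip_width: 0.0007
time_s: 6.2
tool_pos: [0.3377, 0.148, -0.0231]
orientation: [1.363, 1.571, 0.113]
contact_force: [0.2, -0.5, 0.0]
grip_width: 0.0006
time_s: 6.4
tool_pos: [0.3375, 0.148, -0.0253]
orientation: [-1.531, 1.571, -2.781]
contact_force: [-0.6, 0.1, 0.2]
grip_width: 0.0004
time_s: 6.6
tool_pos: [0.3374, 0.1479, -0.0274]
orientation: [-1.581, 1.57, -2.831]
contact_force: [-0.2, -0.4, -0.6]
grip_width: 0.0002
```

```bash
for i in 1 2; do python3 -m creep '[[0,0,-0.2,0,0,0,1],[0,0,0,0,0,0,1]]' | egrep 'pos|force'; done; for i in 1 2 3; do python3 -m creep '[[0,0,-0.1,0,0,0,1],[0,0,0,0,0,0,1]]'| egrep 'pos|force'; done
```

```text
tool_pos: [0.3374, 0.1479, -0.0294]
contact_force: [0.2, -0.3, 0.6]
tool_pos: [0.3374, 0.148, -0.0314]
contact_force: [-0.5, -0.5, 0.8]
tool_pos: [0.3375, 0.148, -0.0323]
contact_force: [0.4, 0.5, -0.0]
tool_pos: [0.3381, 0.1481, -0.0328]
contact_force: [-0.1, 0.5, 0.1]
tool_pos: [0.3389, 0.1484, -0.0331]
contact_force: [-3.0, -0.4, 7.0]
```

```bash
python3 -m creep '[[0,0,0.5,0,0,0,1],[0,0,1.5,0,0,0,1],[0,0,3,0,0,0,1],[0,0,3,0,0,0,1],[0,0,0,0,0,0,0.74],[0,0,0,0,0,0,0.74],[0,0,0,0,0,0,0.74]]'|grep pos
python3 - <<'E'
from h import *
g=load('s5.png');tip=np.array([.3978,.208,.1568+.033]);a=.314
y=np.array([np.cos(a),np.sin(a),0]);z=np.array([np.sin(a),-np.cos(a),0])
im=cv2.imread('pics/s5.png');u0,v0=127,103
b=im[60:220,100:290];b=cv2.resize(np.clip(b.astype(float)*1.5+20,0,255).astype(np.uint8),None,fx=4,fy=3.7)
for h,c in((.04,(0,0,255)),(.05,(0,255,0)),(.06,(255,0,0)),(.07,(255,0,255))):
    P=[tip+s*y*.09+t*z*.0375+[0,0,h] for s,t in((-1,-1),(-1,1),(1,1),(1,-1))]
    q=np.array([[(u-100+.5)*4,(v-60+.5)*3.7] for u,v in(proj(g,p) for p in P)]).astype(int)
    cv2.polylines(b,[q],True,c,1)
cv2.imwrite('pics/z12.png',b)
E
```

```text
tool_pos: [0.3365, 0.1477, 0.0445]
```

View pics/z12.png

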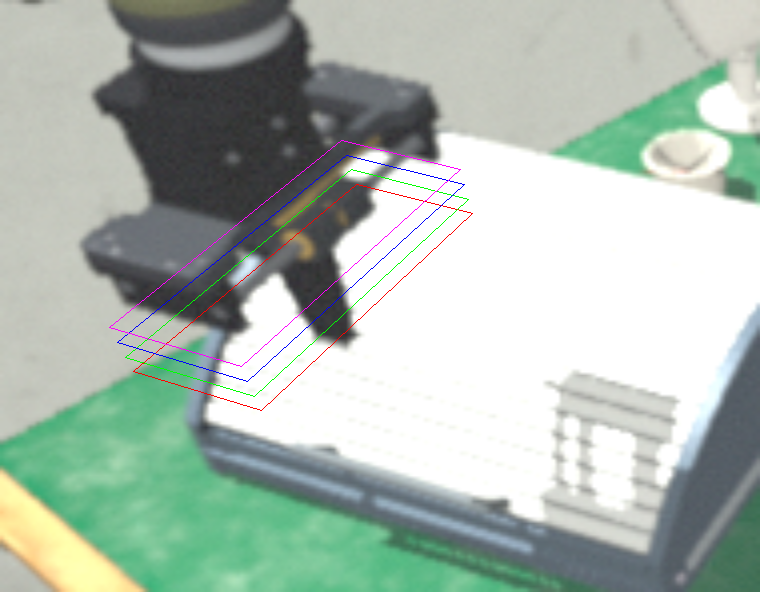

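```bash
cat >> h.py <<'E'
OFF=.033
def gt(xyz,jaw):
    "target for TRUE tip"
    go(np.array(xyz,float)-[0,0,OFF],jaw)
E
python3 -m creep '[[0,0,3,0,0,0,0.74],[0,0,2,0,0,0,0.74],[3,3,0,0,0,0,0.74],[3.1,3,0,0,0,0,0.74],[0,0,0,0,0,0,0.74],[0,0,0,0,0,0,0.74]]'|grep -v ori
python3 - <<'E'
from h import *
gt((.398,.208,.058),.31)
snap('wrist','w7.png')
a=cv2.imread('pics/w7.png')[100:360,230:400]
cv2.imwrite('pics/z13.png',cv2.resize(a,None,fx=3,fy=2.3))
E
```

```text
time_s: 8.9
tool_pos: [0.3973, 0.2077, 0.0935]
contact_force: [0.7, -0.4, -0.4]
grip_width: 0.0248
jaw now 0.321 toolx [-0.005 -0.002 -1.   ] delta cm [ 0.07  0.03 -6.85]
  rotvec [ 0.002 -0.005 -0.011]
  rotvec [8.000e-03 3.000e-03 3.131e+00]
```

View pics/z13.png

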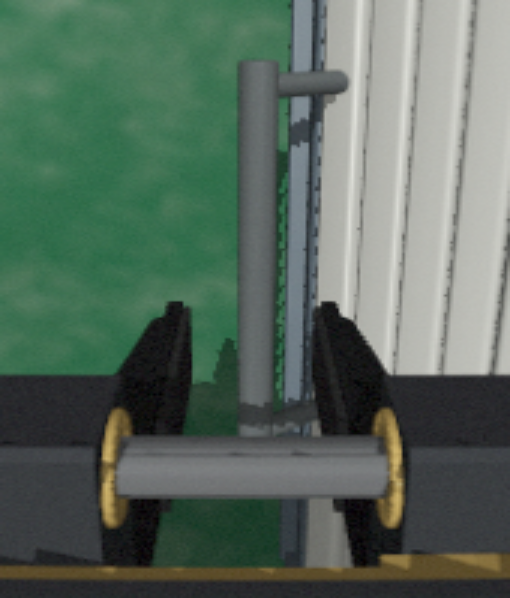

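```bash
python3 -m creep '[[0.1,0,-2,0,0,0,0.74],[0,0,-2,0,0,0,0.74],[0,0,-1.5,0,0,0,0.74],[0,0,-1,0,0,0,0.74],[0,0,-0.3,0,0,0,0.74],[0,0,0,0,0,0,0.74],[0,0,0,0,0,0,1],[0,0,0,0,0,0,1],[0,0,0,0,0,0,1],[0,0,0,0,0,0,1]]' 8|grep -v ori
```

```text
time_s: 9.95
tool_pos: [0.3986, 0.2077, 0.0286]
contact_force: [-5.3, -2.5, 6.1]
grip_width: 0.0098
```

```bash
python3 -m creep '[[0.84,0.27,0.94,0,0,0,1],[0.88,0.28,0.9,0,0,0,1],[0.92,0.3,0.85,0,0,0,1],[0.96,0.31,0.8,0,0,0,1],[1,0.32,0.74,0,0,0,1],[1.04,0.33,0.69,0,0,0,1]]'|grep -v ori
```

```text
time_s: 10.55
tool_pos: [0.4558, 0.2263, 0.0785]
contact_force: [-3.7, -0.6, 3.4]
grip_width: 0.0095
```

```bash
python3 -m creep '[[1.07,0.34,0.63,0,0,0,1],[1.1,0.35,0.58,0,0,0,1],[1.12,0.36,0.52,0,0,0,1],[1.15,0.37,0.45,0,0,0,1],[1.17,0.37,0.39,0,0,0,1],[1.19,0.38,0.33,0,0,0,1]]'|grep -v ori;python3 -m creep '[[1.2,0.38,0.27,0,0,0,1],[1.21,0.39,0.2,0,0,0,1],[1.22,0.39,0.14,0,0,0,1],[0.8,0.26,0.05,0,0,0,1],[0,0,0,0,0,0,1]]'|grep -v ori
```

```text
time_s: 11.15
tool_pos: [0.5251, 0.2488, 0.1062]
contact_force: [-2.7, 2.4, 1.9]
grip_width: 0.0094
time_s: 11.65
tool_pos: [0.5695, 0.2625, 0.112]
contact_force: [-0.1, 3.3, -0.4]
grip_width: 0.0098
```

```bash
python3 - <<'E'
from h import *
st();snap('scene','s7.png');snap('wrist','w8.png')
E
```

```text
t 11.65 tcp [0.5695 0.2625 0.112 ] ori [2.081 1.57  0.831] F [-0.1  3.3 -0.4] w 0.0098 q [0.35 0.12 1.77 0.   1.25 0.03]
```

View pics/s7.png

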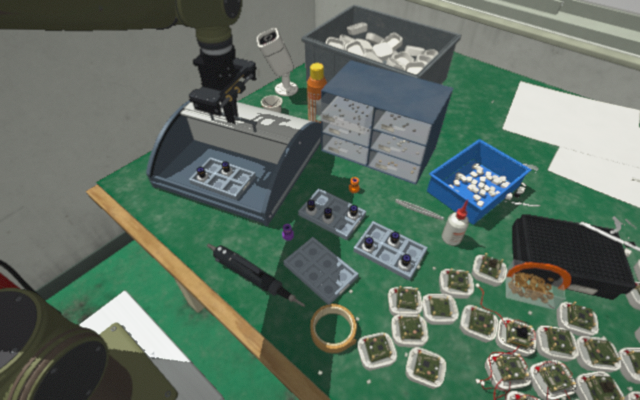

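```bash
python3 -m creep '[[0,0,0,0,0,0,0.7],[0,0,0,0,0,0,0.7],[0,0,0,0,0,0,0.7],[0,0,2,0,0,0,0.7],[0,0,4,0,0,0,0.7],[0,0,4,0,0,0,0.6],[-3,-4,0,0,0,0,0.6],[-3,-4,0,0,0,0,0.6],[-3,-4,0,0,0,0,0.6],[-3,-4,0,0,0,0,0.6],[-3,-4,0,0,0,0,0.6],[0,-4,0,0,0,0,0.6],[0,0,0,0,0,0,0.6],[0,0,0,0,0,0,0.6]]'|grep -v ori
python3 - <<'E'
from h import *
st();snap('scene','s8.png');snap('wrist','w9.png');snap('top','t9.png')
E
```

```text
time_s: 13.15
tool_pos: [0.4182, 0.0213, 0.213]
contact_force: [-0.0, -0.2, -0.5]
grip_width: 0.0379
t 13.15 tcp [0.4182 0.0213 0.213 ] ori [1.254 1.57  0.   ] F [-0.  -0.2 -0.5] w 0.0379 q [-0.08 -0.44  2.09  0.    1.49 -0.39]
```

View pics/w9.png

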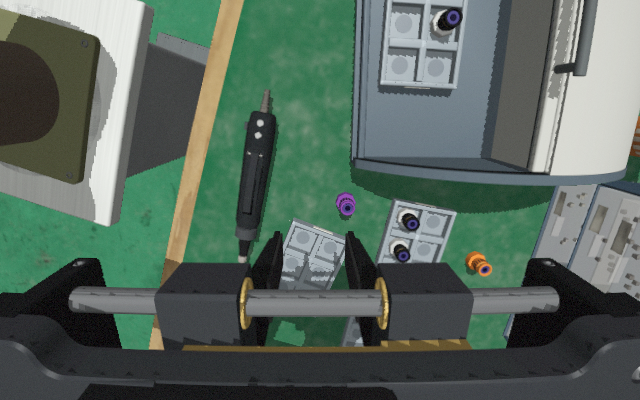

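View pics/t9.png

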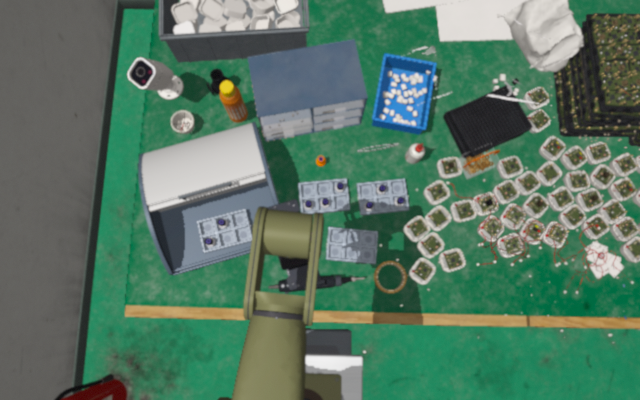

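```bash
python3 -m creep '[[1.6,-3.6,0.8,0,0,-0.06,0.63],[1.6,-3.6,0.8,0,0,-0.06,0.63],[1.6,-3.6,0.8,0,0,-0.06,0.63],[1.6,-3.6,0.8,0,0,-0.06,0.63],[1.6,-3.6,0.8,0,0,-0.06,0.63],[0,0,0,0,0,0,0.63],[0,0,0,0,0,0,0.63],[0,0,0,0,0,0,0.63]]'|grep -v ori
python3 - <<'E'
from h import *
st();snap('wrist','w10.png')
E
```

```text
time_s: 14.1
tool_pos: [0.4983, -0.1565, 0.252]
contact_force: [-0.7, 0.6, -0.3]
grip_width: 0.0349
t 14.1 tcp [ 0.4983 -0.1565  0.252 ] ori [-2.19   1.569  2.544] F [-0.7  0.6 -0.3] w 0.0349 q [-0.41 -0.2   1.84  0.    1.5  -0.43]
```

View pics/w10.png

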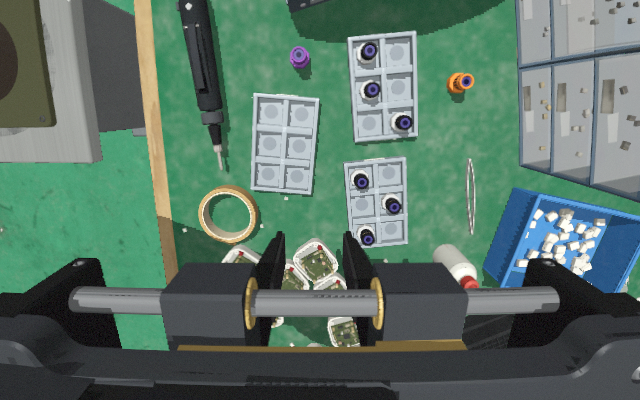

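```bash
cat >> h.py <<'E'
def rect(fn,box,z,show=None,lo=(100,115,130),ops=7):
    """tray outline in px box -> centre & yaw(long axis -pi/2) at top z"""
    f=load(fn);im=f['img'].astype(int);u0,v0,u1,v1=box
    r,g,b=im[...,0],im[...,1],im[...,2]
    m=((b>r+3)&(b+12>g)&(r>85)&(g-r<40)).astype(np.uint8)
    M=np.zeros_like(m);M[v0:v1,u0:u1]=m[v0:v1,u0:u1]
    M=cv2.morphologyEx(M,cv2.MORPH_CLOSE,np.ones((ops,ops)));M=cv2.morphologyEx(M,cv2.MORPH_OPEN,np.ones((5,5)))
    cs,_=cv2.findContours(M,cv2.RETR_EXTERNAL,cv2.CHAIN_APPROX_NONE)
    c=max(cs,key=cv2.contourArea)
    P=np.array([onz(f,u+.0,v+.0,z)[:2] for u,v in c[:,0,:]],np.float32)
    (cx,cy),(w,h),a=cv2.minAreaRect(P*1000)
    a=np.radians(a); 
    if w>h: a-=np.pi/2; w,h=h,w
    a=(a+np.pi/2)%np.pi-np.pi/2
    print('tray centre %.4f %.4f yaw %.3f size %.0f x %.0f'%(cx/1e3,cy/1e3,a,w,h))
    if show:
        o=cv2.cvtColor(f['img'],cv2.COLOR_RGB2BGR);cv2.drawContours(o,[c],-1,(0,0,255),1);cv2.imwrite('pics/'+show,o)
    return np.array([cx/1e3,cy/1e3]),a
def lenses(fn,box,z):
    f=load(fn);im=f['img'].astype(int);u0,v0,u1,v1=box
    m=(im.max(2)<75).astype(np.uint8);m|=((im[...,2]>im[...,1]+25)&(im.max(2)<190)).astype(np.uint8)
    return m
E
python3 - <<'E'
from h import *
rect('w10.png',(235,80,330,205),.016,'r1.png')
rect('w10.png',(343,20,425,148),.016,'r2.png')
rect('w10.png',(338,150,415,255),.016,'r3.png')
f=load('w10.png')
im=cv2.imread('pics/w10.png')
a=im[20:260,330:430];cv2.imwrite('pics/z14.png',cv2.resize(a,None,fx=2.5*1.0,fy=2.5))
for (u,v) in[(368,51),(371,90),(402,122),(360,181),(393,206),(367,236)]:print(im[v,u],onz(f,u,v,.039).round(4))
E
```

```text
tray centre 0.4538 -0.1253 yaw -0.063 size 92 x 140
tray centre 0.5921 -0.0434 yaw 0.120 size 93 x 141
tray centre 0.5956 -0.2109 yaw 0.131 size 93 x 142
[84 50 54] [ 0.564  -0.0006  0.039 ]
[71 39 40] [ 0.5709 -0.0479  0.039 ]
[127  67  73] [ 0.6156 -0.0874  0.039 ]
[66 33 35] [ 0.5642 -0.17    0.039 ]
[63 28 34] [ 0.6146 -0.2059  0.039 ]
[157  86  96] [ 0.5803 -0.2536  0.039 ]
```

View pics/z14.png

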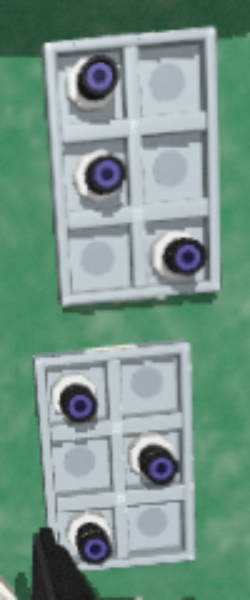

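View pics/r2.png

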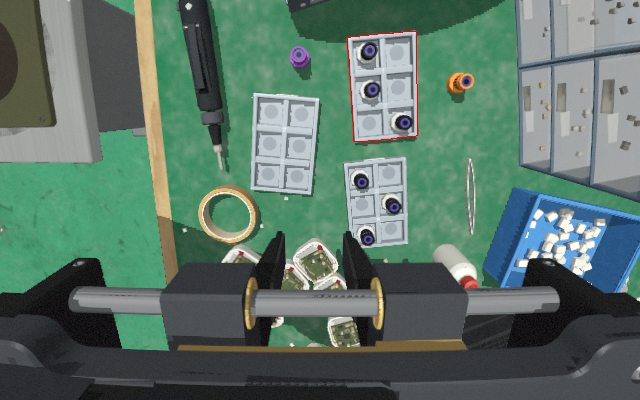

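```bash
python3 -m creep '[[0,3.3,0,0,0,0.14,0.63],[0,3.3,0,0,0,0.14,0.63],[0,3.3,0,0,0,0.14,0.63],[0,3.3,0,0,0,0.14,0.63],[0,3.3,0,0,0,0.14,0.63],[0,3.3,0,0,0,0.14,0.63],[0,3.3,0,0,0,0.14,0.63],[0,3.3,0,0,0,0.14,0.63],[0,3.3,0,0,0,0.14,0.63],[0,3.3,0,0,0,0.14,0.63],[0,3.3,0,0,0,0.14,0.63],[0,3.3,0,0,0,0.14,0.63],[1,3.3,0,0,0,0.14,0.63],[1,0,0,0,0,0,0.63],[0,0,0,0,0,0,0.63],[0,0,0,0,0,0,0.63]]'|grep -v ori
python3 - <<'E'
from h import *
st();go((.52,.27,.25),1.88);snap('wrist','w11.png')
E
```

```text
time_s: 15.75
tool_pos: [0.5177, 0.2707, 0.2525]
contact_force: [-0.4, -0.1, 0.1]
grip_width: 0.0353
t 15.75 tcp [0.5177 0.2707 0.2525] ori [-2.757  1.57  -2.488] F [-0.4 -0.1  0.1] w 0.0353 q [ 0.39 -0.06  1.71 -0.    1.49 -1.45]
jaw now 1.839 toolx [-0.001 -0.    -1.   ] delta cm [ 0.23 -0.07 -0.25]
  rotvec [ 0.001 -0.001  0.041]
  rotvec [-1.000e-03 -1.000e-03 -3.101e+00]
```

View pics/w11.png

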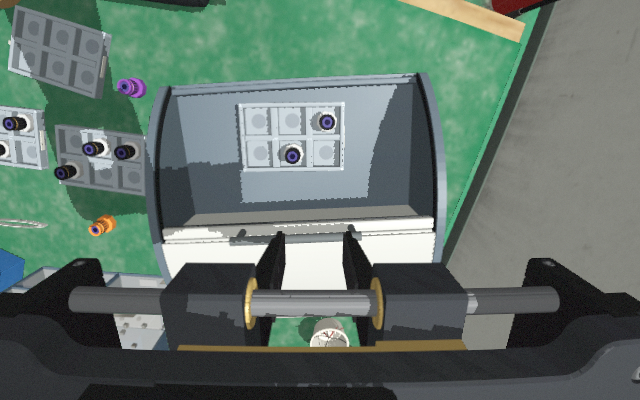

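```bash
python3 - <<'E'
from h import *
f=load('w11.png');im=f['img']
g=cv2.cvtColor(im,cv2.COLOR_RGB2GRAY)
print(g[136,228:252],g[136,338:352]);print(g[96:108,275],g[162:178,275])
a=cv2.cvtColor(im,cv2.COLOR_RGB2BGR)[90:185,225:360];cv2.imwrite('pics/z15.png',cv2.resize(a,None,fx=5.6,fy=5.6,interpolation=cv2.INTER_CUBIC))
E
```

```text
[155 155 154 154 155 155 156 157 156 135  86 104 160 198 199 203 184 186
 208 207 208 208 208 210] [224 217 171 213 225 233 239 175 177 179 176 177 177 177]
[164 166 166 165 165 161 155 204 214 212 192 163] [208 212 210 209 208 167 211 211 209 173 165 162 165 164 163 163]
```

View pics/z15.png

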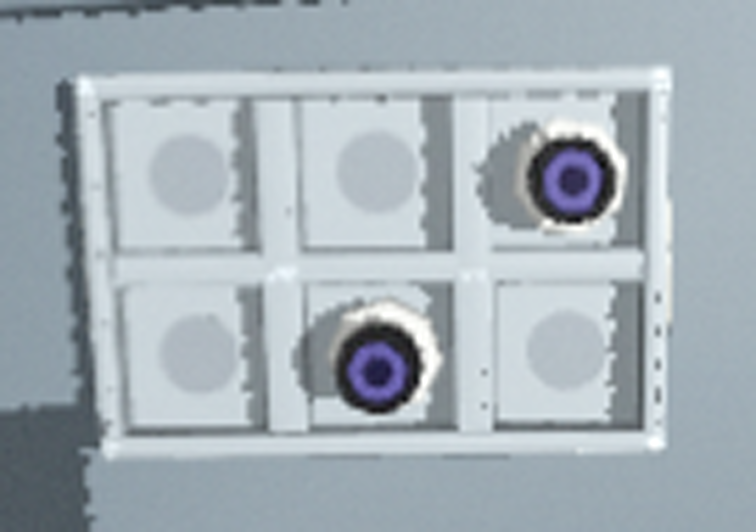

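```bash
python3 - <<'E'
from h import *
f=load('w11.png')
Z=lambda u,v:(225+u/5.6-.4,90+v/5.6-.4)
C=np.array([onz(f,*Z(*p),.044)[:2] for p in[(78,78),(670,70),(662,453),(104,458)]])
print(C.round(4),C.mean(0));
y1=C[1]-C[0];y2=C[2]-C[3];print([np.linalg.norm(v) for v in(y1,y2,C[3]-C[0],C[2]-C[1])],[np.arctan2(-v[0],v[1]) for v in(y1,y2)])
dots={'F-':(190,173),'F0':(376,172),'B-':(198,353),'B+':(566,348)}
D={k:onz(f,*Z(*p),.031)[:2] for k,p in dots.items()};[print(k,v.round(4)) for k,v in D.items()]
yaw=np.arctan2(-(D['B+']-D['B-'])[0],(D['B+']-D['B-'])[1]);print('yaw dots',yaw)
# centre from dots
c,s=np.cos(yaw),np.sin(yaw);R=np.array([[c,-s],[s,c]])
off={'F-':(-.022,-.046),'F0':(-.022,0),'B-':(.022,-.046),'B+':(.022,.046)}
print('centre dots',np.mean([D[k]-R@np.array(off[k]) for k in D],0))
for p in[(573,181),(377,371)]:print('lens top',onz(f,*Z(*p),.067)[:2])
E
```

```text
[[0.4581 0.1532]
 [0.4201 0.2858]
 [0.5073 0.3103]
 [0.545  0.1777]] [0.48262182 0.23175125]
[np.float64(0.13797859474198024), np.float64(0.13780841839931504), np.float64(0.09025052016560482), np.float64(0.0905111134129399)] [np.float64(0.27904555867618824), np.float64(0.2771601937277095)]
F- [0.4735 0.1812]
F0 [0.4614 0.225 ]
B- [0.5158 0.1928]
B+ [0.4903 0.2813]
yaw dots 0.2811188542306967
centre dots [0.48207362 0.2311349 ]
lens top [0.449775   0.26988409]
lens top [0.5025759  0.23827524]
```

```bash
cat >> h.py <<'E'
def tops(fn,box,z):
    f=load(fn);im=f['img'].astype(int);u0,v0,u1,v1=box
    m=((im[...,2]>im[...,1]+25)&(im[...,2]>im[...,0]+12)).astype(np.uint8);M=np.zeros_like(m);M[v0:v1,u0:u1]=m[v0:v1,u0:u1]
    M=cv2.morphologyEx(M,cv2.MORPH_CLOSE,np.ones((5,5)))
    n,_,s,c=cv2.connectedComponentsWithStats(M)
    for i in range(1,n):
        if s[i,4]>15:print('top px',c[i].round(1),'area',s[i,4],onz(f,*c[i],z)[:2].round(4))
def pock(C,yaw,z=None):
    R=np.array([[np.cos(yaw),-np.sin(yaw)],[np.sin(yaw),np.cos(yaw)]])
    for x in(-.022,.022):
        for y in(-.046,0,.046):print((x,y),(np.array(C)+R@[x,y]).round(4))
E
python3 - <<'E'
from h import *
tops('w10.png',(340,20,425,260),.039)
pock((.5921,-.0434),.12);pock((.5956,-.2109),.131)
gt((.565,-.003,.1),1.69)
E
```

```text
top px [369.3  50. ] area 99 [0.5655 0.0006]
top px [372.4  89. ] area 99 [ 0.5727 -0.0465]
top px [404.6 122.3] area 90 [ 0.6191 -0.0878]
top px [361.6 182. ] area 72 [ 0.5666 -0.1713]
top px [394.1 206.9] area 72 [ 0.6163 -0.2073]
top px [367.8 239.1] area 63 [ 0.5819 -0.2586]
(-0.022, -0.046) [ 0.5758 -0.0917]
(-0.022, 0) [ 0.5703 -0.046 ]
(-0.022, 0.046) [ 5.648e-01 -4.000e-04]
(0.022, -0.046) [ 0.6194 -0.0864]
(0.022, 0) [ 0.6139 -0.0408]
(0.022, 0.046) [0.6084 0.0049]
(-0.022, -0.046) [ 0.5798 -0.2594]
(-0.022, 0) [ 0.5738 -0.2138]
(-0.022, 0.046) [ 0.5678 -0.1682]
(0.022, -0.046) [ 0.6234 -0.2536]
(0.022, 0) [ 0.6174 -0.208 ]
(0.022, 0.046) [ 0.6114 -0.1624]
jaw now 1.839 toolx [-0. -0. -1.] delta cm [  4.72 -27.34 -18.56]
  rotvec [ 0.    -0.    -0.149]
  rotvec [1.000e-03 0.000e+00 2.993e+00]
```

```bash
python3 -m creep '[[0.8,-4.5,0,0,0,-0.05,0.63],[0.8,-4.5,0,0,0,-0.05,0.63],[0.8,-4.5,0,0,0,-0.05,0.63],[0.8,-4.5,0,0,0,0,0.63],[0.8,-4.5,-4,0,0,0,0.63],[0.7,-4.8,-5,0,0,0,0.63],[0,0,-5,0,0,0,0.63],[0,0,-5,0,0,0,0.63],[0,0,0,0,0,0,0.63],[0,0,0,0,0,0,0.63]]'|grep -v ori
python3 - <<'E'
from h import *
st();gt((.565,.0003,.019),1.69);snap('wrist','w12.png')
E
```

```text
time_s: 16.8
tool_pos: [0.5613, 0.019, 0.0842]
contact_force: [1.4, 0.4, 0.8]
grip_width: 0.035
t 16.8 tcp [0.5613 0.019  0.0842] ori [2.987 1.57  3.105] F [1.4 0.4 0.8] w 0.035 q [-0.06  0.01  1.93 -0.    1.2  -1.75]
jaw now 1.689 toolx [-0.001  0.    -1.   ] delta cm [ 0.37 -1.87 -9.82]
  rotvec [-0.    -0.001  0.001]
  rotvec [-2.000e-03  0.000e+00 -3.141e+00]
```

View pics/w12.png

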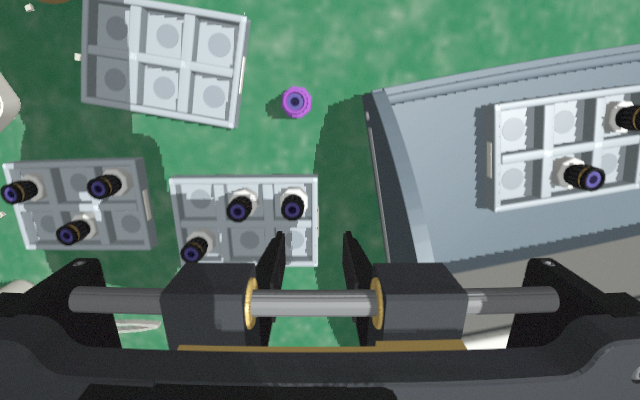

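```bash
python3 - <<'E'
from h import *
tops('w12.png',(165,170,320,270),.039);tops('w12.png',(0,150,160,255),.039)
rect('w12.png',(60,0,255,140),.016)
rect('w12.png',(160,170,325,262),.016)
E
python3 -m creep '[[0.37,-1.87,-2,0,0,0,0.63],[0,0,-2.5,0,0,0,0.63],[0,0,0,0,0,0,0.63],[0,0,0,0,0,0,0.63]]'|grep -v ori
```

```text
top px [291.8 209.6] area 182 [0.566  0.0013]
top px [237.  211.1] area 182 [ 0.573  -0.0461]
top px [190.6 253.9] area 149 [ 0.6198 -0.0871]
top px [ 97.6 188.5] area 167 [ 0.567  -0.1704]
top px [  9.9 194.1] area 143 [ 0.5824 -0.2582]
top px [ 65.9 235.5] area 137 [ 0.6167 -0.2064]
tray centre 0.4539 -0.1232 yaw -0.064 size 94 x 143
tray centre 0.5893 -0.0436 yaw 0.123 size 89 x 139
time_s: 17.25
tool_pos: [0.5675, 0.0009, 0.0418]
contact_force: [0.5, 0.4, 0.5]
grip_width: 0.0349
```

```bash
python3 -m creep '[[0,0,-2.5,0,0,0,0.63],[0,0,-2,0,0,0,0.63],[0,0,-1.1,0,0,0,0.63],[0,0,0,0,0,0,0.63],[0,0,0,0,0,0,1],[0,0,0,0,0,0,1],[0,0,0,0,0,0,1],[0,0,0,0,0,0,1],[0,0,0,0,0,0,1]]' 15
python3 - <<'E'
from h import *
st();snap('wrist','w13.png')
E
```

```text
time_s: 18.15
tool_pos: [0.5742, -0.0054, -0.0106]
orientation: [-0.669, 1.551, -0.549]
contact_force: [9.1, -22.0, -0.1]
grip_width: 0.0197
t 18.15 tcp [ 0.5742 -0.0054 -0.0106] ori [-0.669  1.551 -0.549] F [  9.1 -22.   -0.1] w 0.0197 q [-0.1   0.14  1.97 -0.01  1.01 -1.78]
```

View pics/w13.png

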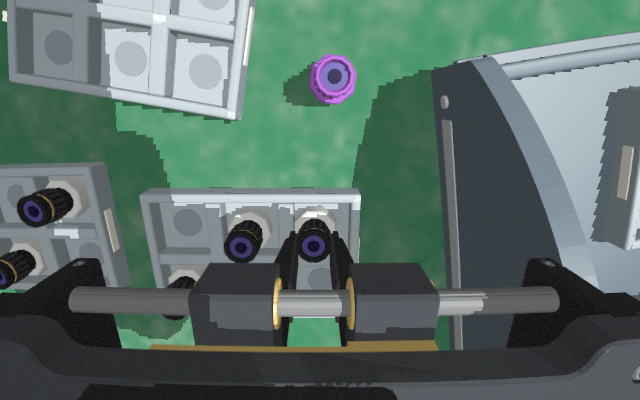

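```bash
python3 -m creep '[[0.4,-0.4,0,0,0,0,1],[0.3,-0.3,0,0,0,0,1],[0,0,0,0,0,0,1]]'; python3 - <<'E'
from h import *
st();snap('scene','s12.png')
a=cv2.imread('pics/s12.png')[80:280,200:440];cv2.imwrite('pics/z16.png',cv2.resize(a,None,fx=3,fy=3,interpolation=cv2.INTER_CUBIC))
E
```

```text
time_s: 18.5
tool_pos: [0.5764, -0.0053, -0.0111]
orientation: [0.161, 1.565, 0.28]
contact_force: [-3.7, 3.3, 12.5]
grip_width: 0.0195
t 18.5 tcp [ 0.5764 -0.0053 -0.0111] ori [0.161 1.565 0.28 ] F [-3.7  3.3 12.5] w 0.0195 q [-0.1   0.15  1.96  0.    1.02 -1.79]
```

View pics/z16.png

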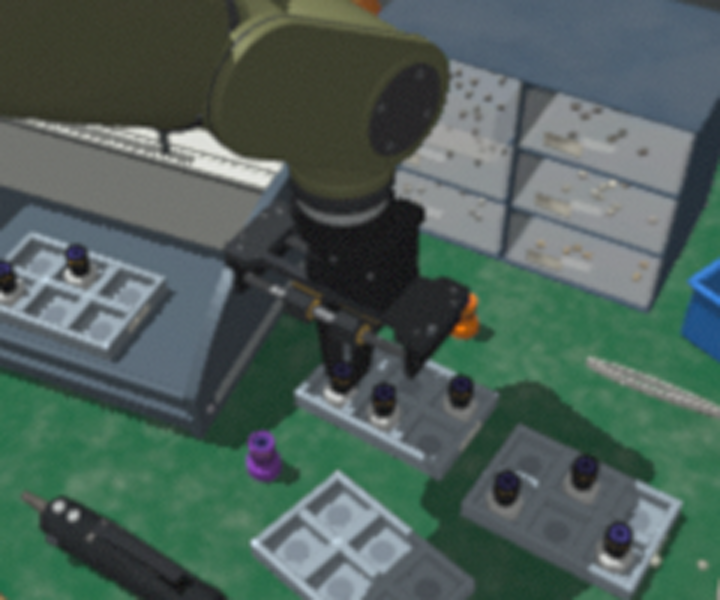

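```bash
python3 -m creep '[[0,0,0.5,0,0,0,1],[0,0,1,0,0,0,1],[0,0,1,0,0,0,1],[0,0,0,0,0,0,1]]'; python3 - <<'E'
from h import *
st();snap('scene','s13.png')
a=cv2.imread('pics/s13.png')[80:280,200:440];cv2.imwrite('pics/z17.png',cv2.resize(a,None,fx=3,fy=3,interpolation=cv2.INTER_CUBIC))
E
```

```text
time_s: 18.95
tool_pos: [0.5748, -0.0064, 0.0108]
orientation: [-0.269, 1.566, -0.15]
contact_force: [-0.5, -0.5, -1.2]
grip_width: 0.0198
t 18.95 tcp [ 0.5748 -0.0064  0.0108] ori [-0.269  1.566 -0.15 ] F [-0.5 -0.5 -1.2] w 0.0198 q [-0.1   0.12  1.95 -0.    1.06 -1.79]
```

View pics/z17.png

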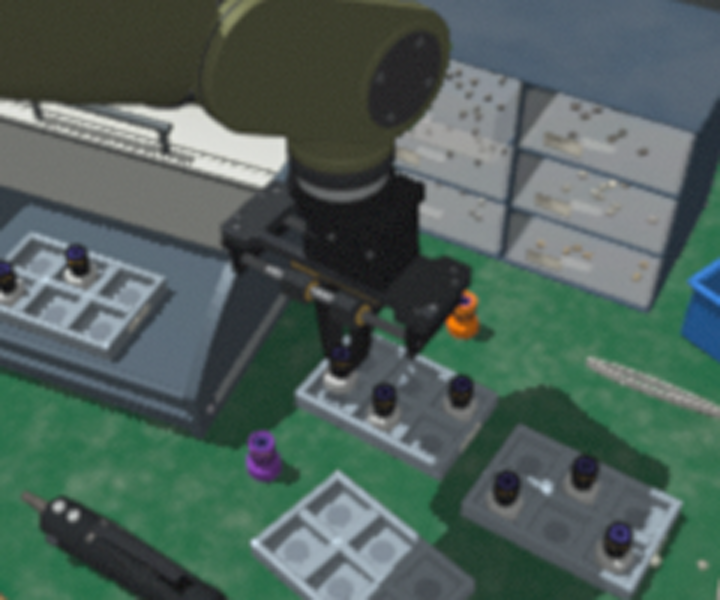

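```bash
python3 - <<'E'
from h import *
snap('wrist','w14.png')
a=cv2.imread('pics/w14.png')[160:330,150:400];cv2.imwrite('pics/z18.png',cv2.resize(a,None,fx=3,fy=3,interpolation=cv2.INTER_CUBIC))
E
```

```text
(no output)
```

View pics/z18.png

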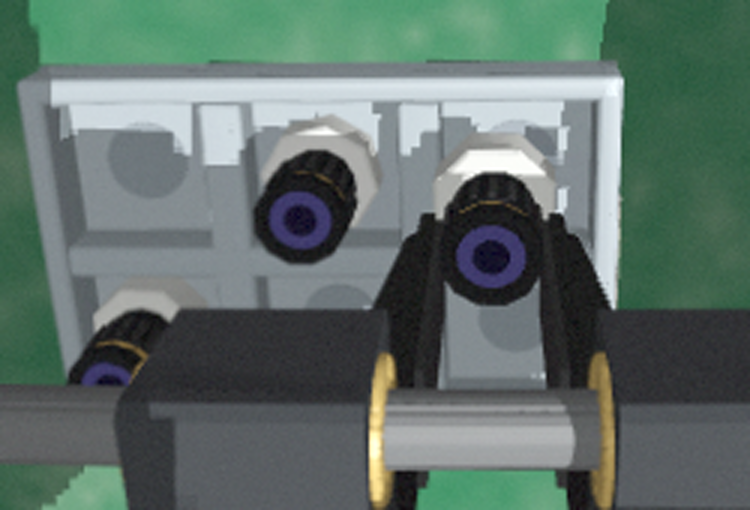

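```bash
python3 - <<'E'
from h import *
f=load('w14.png');s=sensors.read_state();R=RR(s['orientation'])
p=onz(f,313.7,245.4,.0605);print(p, R.T@(p-s['tool_pos']))
E
```

```text
[ 0.56516431 -0.00653566  0.0605    ] [-0.05189393  0.00068674 -0.00788799]
```

```bash
python3 -m creep '[[0,0,2,0,0,0,1],[0,0,4,0,0,0,1],[0,0,4,0,0,0,1],[0,0,4,0,0,0,1],[0,0,2,0,0,0,1],[-0.7,2.7,0,0,0,0.04,1],[-0.7,2.7,0,0,0,0.04,1],[-0.7,2.7,0,0,0,0.04,1],[-0.7,2.7,0,0,0,0.04,1],[-0.7,2.7,0,0,0,0,1],[-0.7,2.7,0,0,0,0,1],[-0.7,2.7,0,0,0,0,1],[-0.2,1.2,0,0,0,0,1],[0,0,0,0,0,0,1],[0,0,0,0,0,0,1]]' 20
python3 - <<'E'
from h import *
st();go((.5237,.1954,.018),1.85);snap('wrist','w15.png')
E
```

```text
time_s: 20.55
tool_pos: [0.5217, 0.1942, 0.1674]
orientation: [-2.347, 1.57, -2.068]
contact_force: [0.5, 0.4, -0.5]
grip_width: 0.0191
t 20.55 tcp [0.5217 0.1942 0.1674] ori [-2.347  1.57  -2.068] F [ 0.5  0.4 -0.5] w 0.0191 q [ 0.26 -0.08  1.87 -0.    1.35 -1.59]
jaw now 1.850 toolx [-0.    -0.001 -1.   ] delta cm [  0.2    0.12 -14.94]
  rotvec [ 0.001 -0.    -0.   ]
  rotvec [1.000e-03 1.000e-03 3.141e+00]
```

View pics/w15.png

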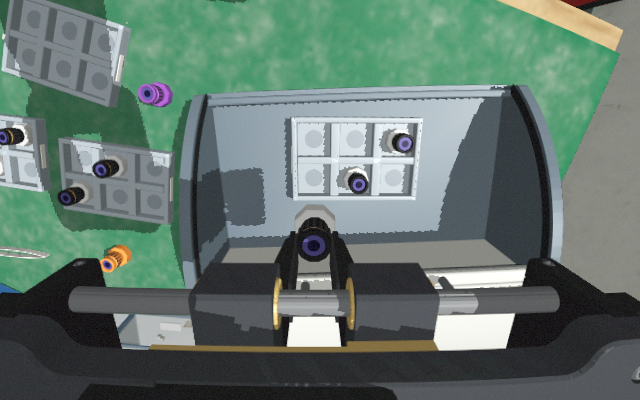

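```bash
python3 - <<'E'
from h import *
f=load('w15.png');print(onz(f,314.5,178,.031))
s=sensors.read_state();R=RR(s['orientation']);p=onz(f,314,245,.167+.05);print(R.T@(p-s['tool_pos']))
E
python3 -m creep '[[0.2,0.1,-4,0,0,0,1],[0,0,-4,0,0,0,1],[0,0,-3,0,0,0,1],[0,0,-1.5,0,0,0,1],[0,0,0,0,0,0,1]]'
python3 - <<'E'
from h import *
st();snap('wrist','w16.png')
a=cv2.imread('pics/w16.png')[60:330,200:480];cv2.imwrite('pics/z19.png',cv2.resize(a,None,fx=2.2,fy=2.2,interpolation=cv2.INTER_CUBIC))
E
```

```text
[0.51647425 0.19436589 0.031     ]
[-0.04944039  0.00121775 -0.00810983]
time_s: 21.1
tool_pos: [0.522, 0.1944, 0.0403]
orientation: [-3.123, 1.566, -2.845]
contact_force: [-0.2, -0.4, -0.9]
grip_width: 0.0195
t 21.1 tcp [0.522  0.1944 0.0403] ori [-3.123  1.566 -2.845] F [-0.2 -0.4 -0.9] w 0.0195 q [ 0.26  0.05  1.97 -0.    1.12 -1.59]
```

View pics/z19.png

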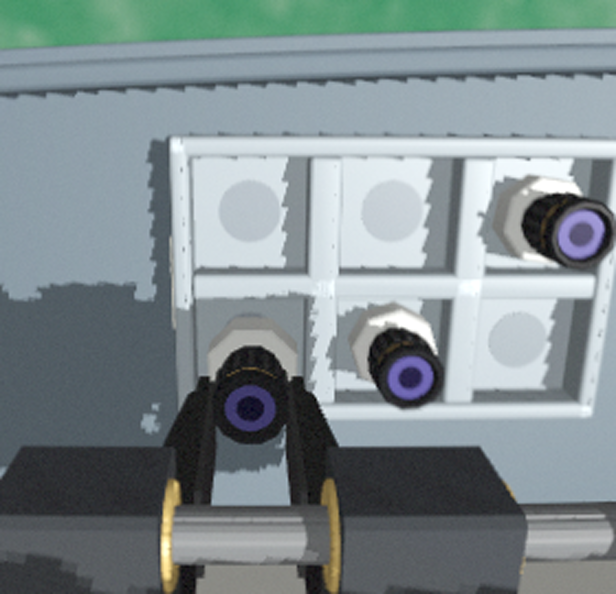

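```bash
python3 -m creep '[[0,0,-1,0,0,0,1],[0,0,-0.7,0,0,0,1],[0,0,-0.4,0,0,0,1],[0,0,0,0,0,0,1]]'|grep -v ori
```

```text
time_s: 21.55
tool_pos: [0.5233, 0.1958, 0.0214]
contact_force: [-0.3, 0.7, -0.7]
grip_width: 0.0189
```

```bash
python3 -m creep '[[0,0,-0.25,0,0,0,1],[0,0,0,0,0,0,1]]'|grep -v ori;  python3 -m creep '[[0,0,-0.15,0,0,0,1],[0,0,0,0,0,0,1]]'|grep -v ori
```

```text
time_s: 21.75
tool_pos: [0.5237, 0.1959, 0.0193]
contact_force: [-0.2, -0.4, 0.5]
grip_width: 0.0192
time_s: 21.95
tool_pos: [0.5236, 0.1958, 0.0178]
contact_force: [-0.2, 0.4, -0.9]
grip_width: 0.0193
```

```bash
python3 -m creep '[[0,0,-0.15,0,0,0,1],[0,0,0,0,0,0,1]]'|grep -v ori;  python3 -m creep '[[0,0,-0.1,0,0,0,1],[0,0,0,0,0,0,1]]'|grep -v ori
python3 - <<'E'
from h import *
snap('wrist','w17.png');snap('scene','s17.png')
a=cv2.imread('pics/w17.png')[60:330,200:480];cv2.imwrite('pics/z20.png',cv2.resize(a,None,fx=2.2,fy=2.2,interpolation=cv2.INTER_CUBIC))
E
```

```text
time_s: 22.15
tool_pos: [0.524, 0.1959, 0.017]
contact_force: [-0.8, 0.1, 2.8]
grip_width: 0.0196
time_s: 22.35
tool_pos: [0.5242, 0.196, 0.0169]
contact_force: [-3.5, -0.6, 7.4]
grip_width: 0.0194
```

View pics/z20.png

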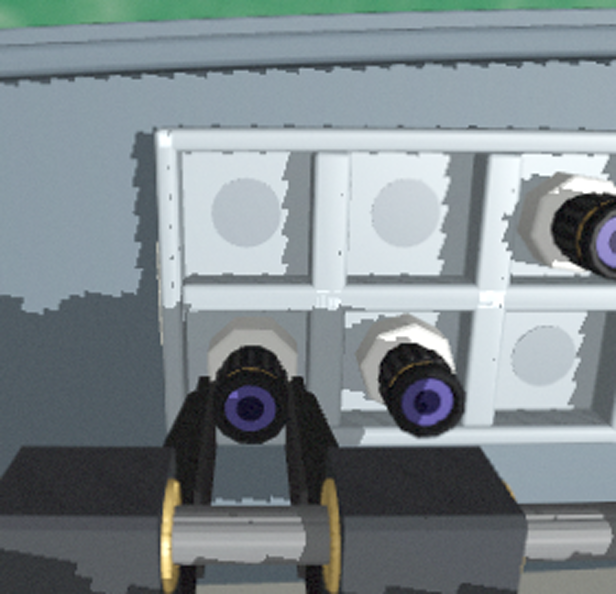

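```bash
python3 -m creep '[[0,0,0.1,0,0,0,0.63],[0,0,0,0,0,0,0.63],[0,0,0,0,0,0,0.63],[0,0,0,0,0,0,0.63],[0,0,1.5,0,0,0,0.63],[0,0,3,0,0,0,0.63],[0,0,4,0,0,0,0.63],[0,0,4,0,0,0,0.63],[0,0,3,0,0,0,0.63],[0.6,-3,0,0,0,-0.04,0.63],[0.6,-3,0,0,0,-0.04,0.63],[0.6,-3,0,0,0,-0.04,0.63],[0.6,-3,0,0,0,-0.04,0.63],[0.6,-3,0,0,0,0,0.63],[0.6,-3,0,0,0,0,0.63],[0.6,-3,0,0,0,0,0.63],[0.6,-3,0,0,0,0,0.63],[0,0,0,0,0,0,0.63]]'|grep -v ori
python3 - <<'E'
from h import *
st();gt((.573,-.046,.019),1.69);snap('wrist','w18.png')
E
```

```text
time_s: 24.25
tool_pos: [0.5722, -0.0472, 0.1725]
contact_force: [0.7, 0.6, 0.4]
grip_width: 0.035
t 24.25 tcp [ 0.5722 -0.0472  0.1725] ori [-0.873  1.569 -0.757] F [0.7 0.6 0.4] w 0.035 q [-0.18 -0.04  1.83 -0.    1.35 -1.86]
jaw now 1.686 toolx [ 0.001 -0.001 -1.   ] delta cm [  0.08   0.12 -18.65]
  rotvec [0.001 0.001 0.004]
  rotvec [ 2.000e-03 -2.000e-03 -3.138e+00]
```

View pics/w18.png

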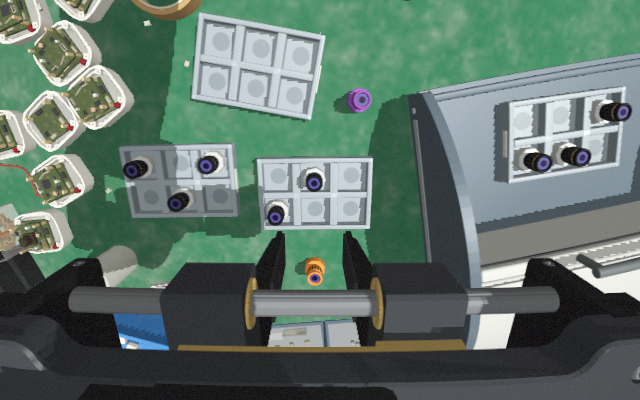

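```bash
python3 - <<'E'
from h import *
tops('w18.png',(255,150,375,232),.039)
rect('w18.png',(250,150,380,235),.016);rect('w18.png',(110,140,245,222),.016);rect('w18.png',(180,5,330,125),.016)
E
```

```text
top px [313.7 183. ] area 112 [ 0.5725 -0.0465]
top px [274.9 217.1] area 101 [ 0.6189 -0.0872]
tray centre 0.5913 -0.0430 yaw 0.128 size 93 x 140
tray centre 0.5950 -0.2098 yaw 0.134 size 93 x 143
tray centre 0.4541 -0.1248 yaw -0.065 size 92 x 140
```

```bash
python3 -m creep '[[0.05,0.1,-4,0,0,0,0.63],[0,0,-4,0,0,0,0.63],[0,0,-4,0,0,0,0.63],[0,0,-3,0,0,0,0.63],[0,0,-2,0,0,0,0.63],[0,0,-1.2,0,0,0,0.63],[0,0,-0.4,0,0,0,0.63],[0,0,0,0,0,0,0.63],[0,0,0,0,0,0,1],[0,0,0,0,0,0,1],[0,0,0,0,0,0,1],[0,0,0,0,0,0,1]]' 20
python3 - <<'E'
from h import *
st();snap('wrist','w19.png')
a=cv2.imread('pics/w19.png')[100:330,150:480];cv2.imwrite('pics/z21.png',cv2.resize(a,None,fx=2.2,fy=2.2,interpolation=cv2.INTER_CUBIC))
E
```

```text
time_s: 25.5
tool_pos: [0.5734, -0.0436, -0.0132]
orientation: [-0.343, 1.568, -0.224]
contact_force: [0.1, -0.4, 4.6]
grip_width: 0.0192
t 25.5 tcp [ 0.5734 -0.0436 -0.0132] ori [-0.343  1.568 -0.224] F [ 0.1 -0.4  4.6] w 0.0192 q [-0.17  0.15  1.96 -0.    1.02 -1.86]
```

View pics/z21.png

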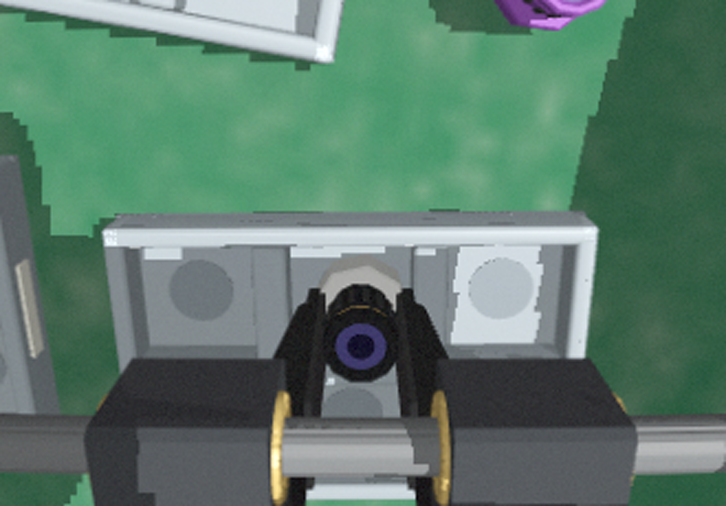

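```bash
python3 - <<'E'
from h import *
f=load('w19.png');s=sensors.read_state();R=RR(s['orientation'])
p=onz(f,313.6,256.4,.039);print(p, R.T@(p-s['tool_pos']))
E
python3 -m creep '[[0,0,0.5,0,0,0,1],[0,0,1.5,0,0,0,1],[0,0,4,0,0,0,1],[0,0,4,0,0,0,1],[0,0,4,0,0,0,1],[0,0,4,0,0,0,1],[0,0,0,0,0,0,1]]'
python3 - <<'E'
from h import *
st();f=snap('wrist','w20.png')
go((.4907,.2817,.16),1.85)
a=cv2.imread('pics/w20.png')[160:330,250:380];cv2.imwrite('pics/z22.png',cv2.resize(a,None,fx=3,fy=3,interpolation=cv2.INTER_CUBIC))
E
```

```text
[ 0.57079701 -0.04305361  0.039     ] [-0.05216083  0.00078776 -0.00243828]
time_s: 26.25
tool_pos: [0.5762, -0.0437, 0.174]
orientation: [-0.279, 1.558, -0.16]
contact_force: [0.1, 0.4, -0.1]
grip_width: 0.0193
t 26.25 tcp [ 0.5762 -0.0437  0.174 ] ori [-0.279  1.558 -0.16 ] F [ 0.1  0.4 -0.1] w 0.0193 q [-0.17 -0.04  1.83  0.    1.34 -1.86]
jaw now 1.690 toolx [ 0.008 -0.001 -1.   ] delta cm [-8.37 32.51 -1.03]
  rotvec [0.001 0.008 0.16 ]
  rotvec [ 1.200e-02 -1.000e-03 -2.982e+00]
```

View pics/z22.png

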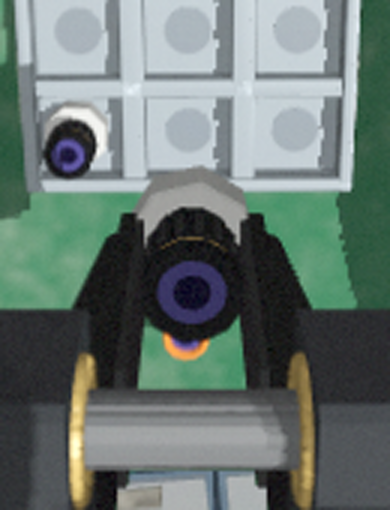

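```bash
python3 -m creep '[[-0.8,3.26,0,0,0,0.04,1],[-0.8,3.26,0,0,0,0.04,1],[-0.8,3.26,0,0,0,0.04,1],[-0.8,3.26,0,0,0,0.04,1],[-0.8,3.26,0,0,0,0,1],[-0.8,3.26,0,0,0,0,1],[-0.8,3.26,0,0,0,0,1],[-0.8,3.26,0,0,0,0,1],[-0.8,3.26,0,0,0,0,1],[-0.8,3.26,0,0,0,0,1],[0,0,0,0,0,0,1],[0,0,0,0,0,0,1]]'|grep -v ori
python3 - <<'E'
from h import *
st();go((.493,.2824,.0155),1.85);snap('wrist','w21.png')
E
```

```text
time_s: 27.5
tool_pos: [0.4909, 0.2827, 0.1637]
contact_force: [0.4, -0.2, 0.4]
grip_width: 0.0196
t 27.5 tcp [0.4909 0.2827 0.1637] ori [-2.862  1.568 -2.581] F [ 0.4 -0.2  0.4] w 0.0196 q [ 0.43 -0.05  1.85 -0.    1.34 -1.42]
jaw now 1.852 toolx [-0.003 -0.002 -1.   ] delta cm [  0.21  -0.03 -14.82]
  rotvec [ 0.002 -0.003 -0.002]
  rotvec [4.00e-03 3.00e-03 3.14e+00]
```

View pics/w21.png

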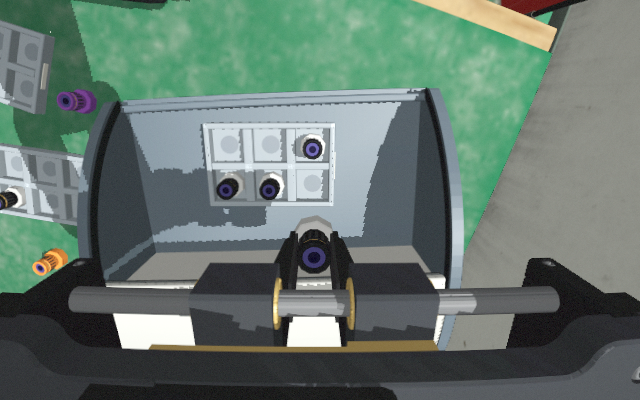

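```bash
python3 - <<'E'
from h import *
print(onz(load('w21.png'),313,182,.031))
E
python3 -m creep '[[0.1,0,-4,0,0,0,1],[0.05,0,-4,0,0,0,1],[0,0,-3,0,0,0,1],[0,0,-2,0,0,0,1],[0,0,-1,0,0,0,1],[0,0,-0.5,0,0,0,1],[0,0,0,0,0,0,1]]'|grep -v ori
python3 - <<'E'
from h import *
st();snap('wrist','w22.png')
a=cv2.imread('pics/w22.png')[60:330,150:450];cv2.imwrite('pics/z23.png',cv2.resize(a,None,fx=2.2,fy=2.2,interpolation=cv2.INTER_CUBIC))
E
```

```text
[0.48950659 0.28218589 0.031     ]
time_s: 28.25
tool_pos: [0.4939, 0.2823, 0.0204]
contact_force: [-0.1, 0.4, -0.6]
grip_width: 0.0194
t 28.25 tcp [0.4939 0.2823 0.0204] ori [-2.636  1.571 -2.358] F [-0.1  0.4 -0.6] w 0.0194 q [ 0.42  0.1   1.96 -0.    1.08 -1.42]
```

View pics/z23.png

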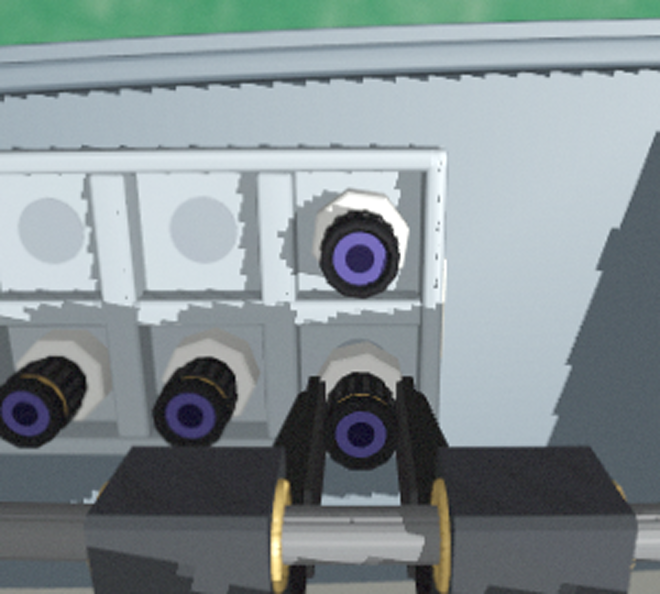

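```bash
python3 -m creep '[[0,0,-0.3,0,0,0,1],[0,0,-0.2,0,0,0,1],[0,0,-0.05,0,0,0,1],[0,0,0,0,0,0,1]]'|grep -v ori
python3 -m creep '[[0,0,0.1,0,0,0,0.63],[0,0,0,0,0,0,0.63],[0,0,0,0,0,0,0.63],[0,0,0,0,0,0,0.63],[0,0,1.5,0,0,0,0.63],[0,0,3,0,0,0,0.63],[0,0,4,0,0,0,0.63],[0,0,4,0,0,0,0.63],[0,0,3,0,0,0,0.63],[1.25,-3.7,0,0,0,-0.04,0.63],[1.25,-3.7,0,0,0,-0.04,0.63],[1.25,-3.7,0,0,0,-0.04,0.63],[1.25,-3.7,0,0,0,-0.04,0.63],[1.25,-3.7,0,0,0,0,0.63],[1.25,-3.7,0,0,0,0,0.63],[1.25,-3.7,0,0,0,0,0.63],[1.25,-3.7,0,0,0,0,0.63],[1.25,-3.7,0,0,0,0,0.63],[1.25,-3.7,0,0,0,0,0.63],[0,0,0,0,0,0,0.63]]'|grep -v ori
python3 - <<'E'
from h import *
st();gt((.6189,-.0872,.019),1.69);snap('wrist','w23.png')
E
```

```text
time_s: 28.7
tool_pos: [0.4937, 0.2829, 0.015]
contact_force: [0.1, -0.7, -0.3]
grip_width: 0.0196
time_s: 30.7
tool_pos: [0.6196, -0.0913, 0.172]
contact_force: [-0.8, 0.4, 0.2]
grip_width: 0.0354
t 30.7 tcp [ 0.6196 -0.0913  0.172 ] ori [-0.942  1.569 -0.827] F [-0.8  0.4  0.2] w 0.0354 q [-0.23  0.07  1.71 -0.    1.35 -1.92]
jaw now 1.685 toolx [ 0.001 -0.002 -1.   ] delta cm [ -0.07   0.41 -18.6 ]
  rotvec [0.002 0.001 0.005]
  rotvec [ 2.000e-03 -2.000e-03 -3.137e+00]
```

View pics/w23.png

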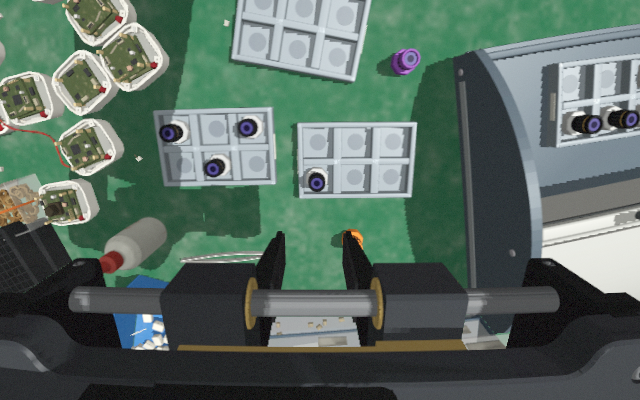

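```bash
python3 - <<'E'
from h import *
tops('w23.png',(295,120,420,200),.039);tops('w23.png',(150,100,280,190),.039)
E
python3 -m creep '[[-0.05,0.4,-4,0,0,0,0.63],[0,0,-4,0,0,0,0.63],[0,0,-4,0,0,0,0.63],[0,0,-3,0,0,0,0.63],[0,0,0,0,0,0,0.63]]'|grep -v ori
```

```text
top px [316.4 182.9] area 112 [ 0.6194 -0.0875]
top px [246.3 127.7] area 141 [ 0.5666 -0.1707]
top px [167.8 133.1] area 120 [ 0.5818 -0.2576]
top px [212.6 168.7] area 121 [ 0.6163 -0.2065]
time_s: 31.25
tool_pos: [0.6135, -0.0809, 0.0159]
contact_force: [-0.2, -0.3, -0.8]
grip_width: 0.035
```

```bash
python3 -m creep '[[0,0,0,0,0,0,0.63]]'|grep -v ori;python3 -c "
from h import *
gt((.6194,-.0875,.019),1.69)"
```

```text
time_s: 31.35
tool_pos: [0.6182, -0.0823, 0.0217]
contact_force: [-0.7, 0.4, 0.9]
grip_width: 0.0351
jaw now 1.691 toolx [-0.  0. -1.] delta cm [ 0.12 -0.52 -3.57]
  rotvec [-0.    -0.    -0.001]
  rotvec [ 0.    -0.     3.141]
```

```bash
python3 -m creep '[[0.1,-0.5,0,0,0,0,0.63],[0,0,0,0,0,0,0.63]]'|grep -v ori;python3 -c "
from h import *
gt((.6194,-.0875,.019),1.69)"
```

```text
time_s: 31.55
tool_pos: [0.6214, -0.089, 0.024]
contact_force: [1.1, -0.4, -0.2]
grip_width: 0.0351
jaw now 1.690 toolx [ 0.005 -0.001 -1.   ] delta cm [-0.2   0.15 -3.8 ]
  rotvec [0.001 0.005 0.   ]
  rotvec [ 8.000e-03 -2.000e-03 -3.141e+00]
```

```bash
python3 -m creep '[[0,0,-1.5,0,0,0,0.63],[0,0,-1.3,0,0,0,0.63],[0,0,-0.7,0,0,0,0.63],[0,0,0,0,0,0,0.63],[0,0,0,0,0,0,0.63]]'|grep -v ori;python3 -c "
from h import *
gt((.6194,-.0875,.019),1.69)"
```

```text
time_s: 32.05
tool_pos: [0.6187, -0.0881, -0.0148]
contact_force: [0.0, -0.3, 0.6]
grip_width: 0.0355
jaw now 1.690 toolx [-0.001  0.    -1.   ] delta cm [0.07 0.06 0.08]
  rotvec [-0.    -0.001  0.   ]
  rotvec [-2.000e-03  0.000e+00 -3.142e+00]
```

```bash
python3 -m creep '[[0,0,0.1,0,0,0,0.63],[0,0,0,0,0,0,1],[0,0,0,0,0,0,1],[0,0,0,0,0,0,1],[0,0,0,0,0,0,1]]' 20|grep -v ori;python3 - <<'E'
from h import *
st();snap('wrist','w24.png')
f=load('w24.png');s=sensors.read_state();R=RR(s['orientation'])
tops('w24.png',(270,200,360,290),.039)
E
python3 -m creep '[[0,0,0.5,0,0,0,1],[0,0,1.5,0,0,0,1],[0,0,4,0,0,0,1],[0,0,4,0,0,0,1],[0,0,4,0,0,0,1],[0,0,4,0,0,0,1],[0,0,0,0,0,0,1],[0,0,0,0,0,0,1]]'|grep -v ori
python3 - <<'E'
from h import *
st();f=snap('wrist','w25.png')
go((.4739,.1811,.16),1.85)
a=cv2.imread('pics/w25.png')[100:330,150:450];cv2.imwrite('pics/z24.png',cv2.resize(a,None,fx=2.2,fy=2.2,interpolation=cv2.INTER_CUBIC))
E
```

```text
time_s: 32.55
tool_pos: [0.6195, -0.0883, -0.0127]
contact_force: [0.3, -0.5, 1.9]
grip_width: 0.0193
t 32.55 tcp [ 0.6195 -0.0883 -0.0127] ori [-0.398  1.57  -0.278] F [ 0.3 -0.5  1.9] w 0.0193 q [-0.23  0.26  1.84 -0.    1.04 -1.92]
top px [313.7 258.8] area 376 [ 0.6186 -0.0876]
time_s: 33.4
tool_pos: [0.62, -0.0883, 0.1694]
contact_force: [0.9, -0.3, -1.9]
grip_width: 0.0196
t 33.4 tcp [ 0.62   -0.0883  0.1694] ori [-0.331  1.567 -0.211] F [ 0.9 -0.3 -1.9] w 0.0196 q [-0.23  0.07  1.72  0.    1.35 -1.92]
jaw now 1.690 toolx [ 0.  0. -1.] delta cm [-14.49  26.92  -0.7 ]
  rotvec [-0.    0.    0.16]
  rotvec [ 0.     0.    -2.982]
```

View pics/z24.png

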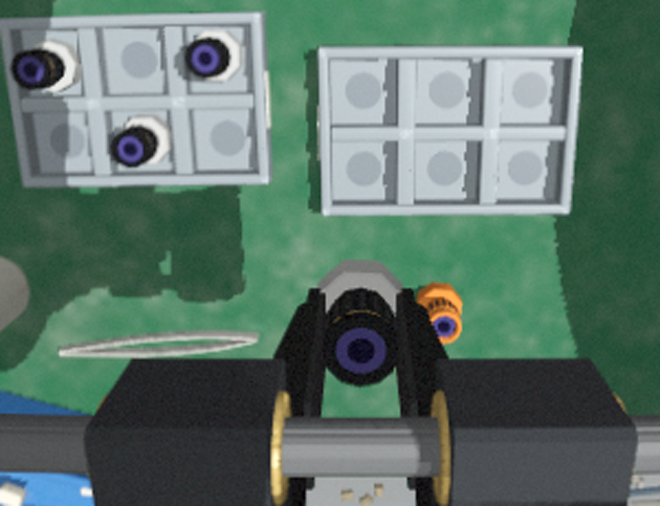

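```bash
python3 -m creep '[[-1.6,3,0,0,0,0.04,1],[-1.6,3,0,0,0,0.04,1],[-1.6,3,0,0,0,0.04,1],[-1.6,3,0,0,0,0.04,1],[-1.6,3,0,0,0,0,1],[-1.6,3,0,0,0,0,1],[-1.6,3,0,0,0,0,1],[-1.6,3,0,0,0,0,1],[-1.7,3,0,0,0,0,1],[0,0,0,0,0,0,1],[0,0,-3,0,0,0,1],[0,0,-3,0,0,0,1],[0,0,0,0,0,0,1],[0,0,0,0,0,0,1]]'|grep -v ori
python3 - <<'E'
from h import *
st();go((.475,.1813,.0153),1.85);snap('wrist','w26.png')
E
```

```text
time_s: 34.85
tool_pos: [0.4733, 0.181, 0.1056]
contact_force: [-0.2, 0.3, 0.3]
grip_width: 0.019
t 34.85 tcp [0.4733 0.181  0.1056] ori [-3.096  1.567 -2.817] F [-0.2  0.3  0.3] w 0.019 q [ 0.26 -0.14  2.04 -0.    1.25 -1.59]
jaw now 1.849 toolx [-0.003 -0.001 -1.   ] delta cm [ 0.17  0.03 -9.03]
  rotvec [ 0.001 -0.003  0.001]
  rotvec [-5.000e-03 -2.000e-03 -3.141e+00]
```

View pics/w26.png

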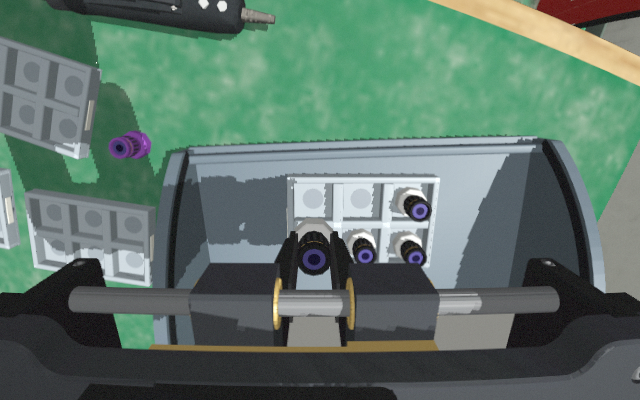

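```bash
python3 -m creep '[[0.1,0,-3,0,0,0,1],[0,0,-3,0,0,0,1],[0,0,-1.8,0,0,0,1],[0,0,-0.7,0,0,0,1],[0,0,0,0,0,0,1],[0,0,0,0,0,0,1]]'|grep -v ori
python3 - <<'E'
from h import *
st();go((.475,.1813,.0153),1.85);snap('wrist','w27.png')
a=cv2.imread('pics/w27.png')[100:330,200:450];cv2.imwrite('pics/z25.png',cv2.resize(a,None,fx=2.2,fy=2.2,interpolation=cv2.INTER_CUBIC))
E
```

```text
time_s: 35.5
tool_pos: [0.4767, 0.1821, 0.0237]
contact_force: [-0.5, -0.8, -0.6]
grip_width: 0.0194
t 35.5 tcp [0.4767 0.1821 0.0237] ori [-0.036  1.568  0.243] F [-0.5 -0.8 -0.6] w 0.0194 q [ 0.26 -0.04  2.09 -0.    1.08 -1.59]
jaw now 1.850 toolx [ 0.003  0.001 -1.   ] delta cm [-0.17 -0.08 -0.84]
  rotvec [-0.001  0.003  0.   ]
  rotvec [ 4.000e-03  1.000e-03 -3.142e+00]
```

View pics/z25.png

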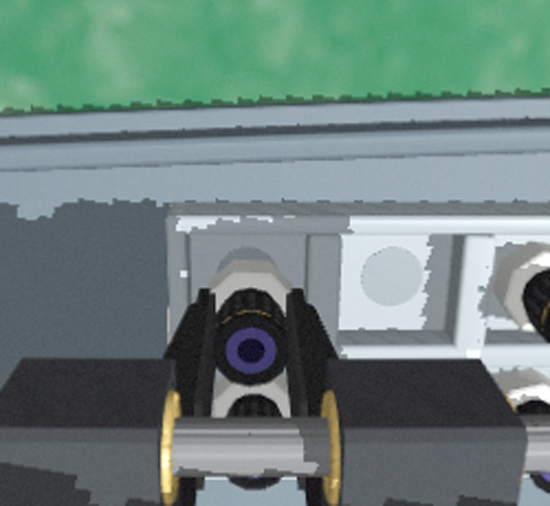

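```bash
python3 -m creep '[[-0.1,0,-0.4,0,0,0,1],[0,0,-0.35,0,0,0,1],[0,0,-0.05,0,0,0,1],[0,0,0,0,0,0,1]]'|grep -v ori
python3 -m creep '[[0,0,0.05,0,0,0,0.63],[0,0,0,0,0,0,0.63],[0,0,0,0,0,0,0.63],[0,0,0,0,0,0,0.63],[0,0,1.5,0,0,0,0.63],[0,0,3,0,0,0,0.63],[0,0,4,0,0,0,0.63],[0,0,4,0,0,0,0.63],[0,0,3,0,0,0,0.63],[0.95,-3.55,0,0,0,-0.04,0.63],[0.95,-3.55,0,0,0,-0.04,0.63],[0.95,-3.55,0,0,0,-0.04,0.63],[0.95,-3.55,0,0,0,-0.04,0.63],[0.95,-3.55,0,0,0,0,0.63],[0.95,-3.55,0,0,0,0,0.63],[0.95,-3.55,0,0,0,0,0.63],[0.95,-3.55,0,0,0,0,0.63],[0.95,-3.55,0,0,0,0,0.63],[0.95,-3.55,0,0,0,0,0.63],[0,0,0,0,0,0,0.63]]'|grep -v ori
python3 -m creep '[[0,0,-3,0,0,0,0.63],[0,0,-3,0,0,0,0.63],[0,0,0,0,0,0,0.63],[0,0,0,0,0,0,0.63],[0,0,0,0,0,0,0.63]]'|grep -v ori
python3 - <<'E'
from h import *
st();gt((.5666,-.1707,.019),1.70);snap('wrist','w28.png')
E
```

```text
time_s: 35.95
tool_pos: [0.475, 0.1817, 0.015]
contact_force: [-0.6, -2.1, 5.6]
grip_width: 0.0194
time_s: 37.95
tool_pos: [0.5698, -0.1769, 0.1704]
contact_force: [0.6, 1.0, 0.1]
grip_width: 0.0351
time_s: 38.45
tool_pos: [0.5704, -0.1732, 0.1118]
contact_force: [-0.3, 0.7, 0.8]
grip_width: 0.035
t 38.45 tcp [ 0.5704 -0.1732  0.1118] ori [-0.488  1.567 -0.369] F [-0.3  0.7  0.8] w 0.035 q [-0.38  0.05  1.84  0.    1.25 -2.08]
jaw now 1.691 toolx [ 0.003 -0.001 -1.   ] delta cm [ -0.38   0.25 -12.58]
  rotvec [0.001 0.003 0.009]
  rotvec [ 5.000e-03 -2.000e-03 -3.132e+00]
```

View pics/w28.png

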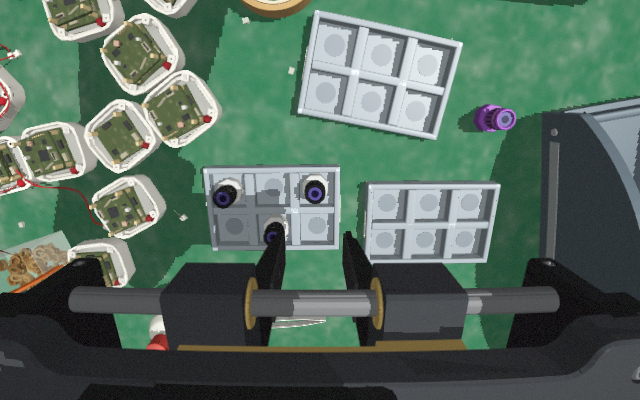

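```bash
python3 - <<'E'
from h import *
tops('w28.png',(200,160,345,252),.039)
rect('w28.png',(290,5,470,142),.016);rect('w28.png',(360,175,505,268),.016)
E
python3 -m creep '[[-0.3,0.2,-4,0,0,0,0.63],[0,0,-3.5,0,0,0,0.63],[0,0,-2,0,0,0,0.63],[0,0,0,0,0,0,0.63],[0,0,0,0,0,0,0.63]]'|grep -v ori;python3 -c "
from h import *
gt((.5666,-.1707,.019),1.7)"
```

```text
top px [314.5 193.5] area 152 [ 0.5662 -0.1721]
top px [222.4 198. ] area 145 [ 0.5812 -0.2592]
top px [270.4 235.5] area 58 [ 0.6144 -0.2104]
tray centre 0.4540 -0.1258 yaw -0.064 size 92 x 139
tray centre 0.5909 -0.0444 yaw 0.124 size 94 x 140
time_s: 39.0
tool_pos: [0.5673, -0.1715, 0.016]
contact_force: [0.6, 0.8, 1.4]
grip_width: 0.0353
jaw now 1.690 toolx [ 0.002 -0.001 -1.   ] delta cm [-0.07  0.08 -3.  ]
  rotvec [0.001 0.002 0.01 ]
  rotvec [ 3.000e-03 -1.000e-03 -3.132e+00]
```

```bash
python3 -m creep '[[0,0,-1.5,0,0,0,0.63],[0,0,-1,0,0,0,0.63],[0,0,-0.5,0,0,0,0.63],[0,0,0,0,0,0,0.63],[0,0,0,0,0,0,1],[0,0,0,0,0,0,1],[0,0,0,0,0,0,1],[0,0,0,0,0,0,1]]' 20|grep -v ori;python3 - <<'E'
from h import *
st();snap('wrist','w29.png')
tops('w29.png',(270,200,360,290),.039)
E
python3 -m creep '[[0,0,0.5,0,0,0,1],[0,0,1.5,0,0,0,1],[0,0,4,0,0,0,1],[0,0,4,0,0,0,1],[0,0,4,0,0,0,1],[0,0,4,0,0,0,1],[0,0,0,0,0,0,1],[0,0,0,0,0,0,1]]'|grep -v ori
python3 - <<'E'
from h import *
st();f=snap('wrist','w30.png')
go((.4612,.2253,.16),1.85)
a=cv2.imread('pics/w30.png')[100:330,150:450];cv2.imwrite('pics/z26.png',cv2.resize(a,None,fx=2.2,fy=2.2,interpolation=cv2.INTER_CUBIC))
E
```

```text
time_s: 39.8
tool_pos: [0.5666, -0.1714, -0.0152]
contact_force: [0.4, -0.5, 1.1]
grip_width: 0.0196
t 39.8 tcp [ 0.5666 -0.1714 -0.0152] ori [-0.591  1.57  -0.472] F [ 0.4 -0.5  1.1] w 0.0196 q [-0.38  0.19  1.92 -0.    1.03 -2.07]
top px [313.6 260.1] area 382 [ 0.5652 -0.1708]
time_s: 40.65
tool_pos: [0.567, -0.1715, 0.1669]
contact_force: [-0.2, -0.1, -1.3]
grip_width: 0.0194
t 40.65 tcp [ 0.567  -0.1715  0.1669] ori [-0.494  1.567 -0.375] F [-0.2 -0.1 -1.3] w 0.0194 q [-0.38  0.    1.8   0.    1.34 -2.07]
jaw now 1.690 toolx [ 0. -0. -1.] delta cm [-10.47  39.63  -0.46]
  rotvec [0.   0.   0.16]
  rotvec [ 0.    -0.    -2.982]
```

View pics/z26.png

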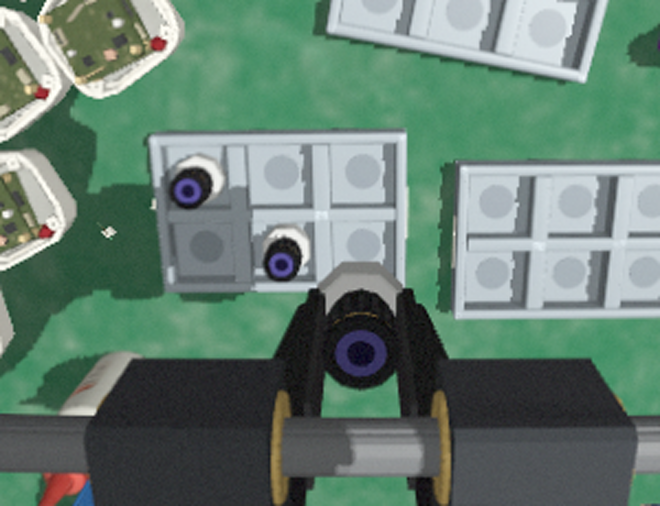

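```bash
python3 -m creep '[[-0.87,3.3,0,0,0,0.04,1],[-0.87,3.3,0,0,0,0.04,1],[-0.87,3.3,0,0,0,0.04,1],[-0.87,3.3,0,0,0,0.04,1],[-0.87,3.3,0,0,0,0,1],[-0.87,3.3,0,0,0,0,1],[-0.87,3.3,0,0,0,0,1],[-0.87,3.3,0,0,0,0,1],[-0.87,3.3,0,0,0,0,1],[-0.87,3.3,0,0,0,0,1],[-0.87,3.3,0,0,0,0,1],[-0.87,3.35,0,0,0,0,1],[0,0,0,0,0,0,1],[0,0,-3,0,0,0,1],[0,0,-3,0,0,0,1],[0,0,0,0,0,0,1],[0,0,0,0,0,0,1],[0,0,0,0,0,0,1]]'|grep -v ori
python3 - <<'E'
from h import *
st();go((.4626,.2257,.013),1.85);snap('wrist','w31.png')
E
```

```text
time_s: 42.5
tool_pos: [0.4627, 0.2252, 0.1056]
contact_force: [1.0, 0.4, -0.2]
grip_width: 0.0194
t 42.5 tcp [0.4627 0.2252 0.1056] ori [-0.007  1.569  0.271] F [ 1.   0.4 -0.2] w 0.0194 q [ 0.35 -0.12  2.02 -0.    1.24 -1.5 ]
jaw now 1.849 toolx [ 0.002  0.    -1.   ] delta cm [-0.01  0.05 -9.26]
  rotvec [-0.     0.002  0.001]
  rotvec [ 2.000e-03  1.000e-03 -3.141e+00]
```

View pics/w31.png

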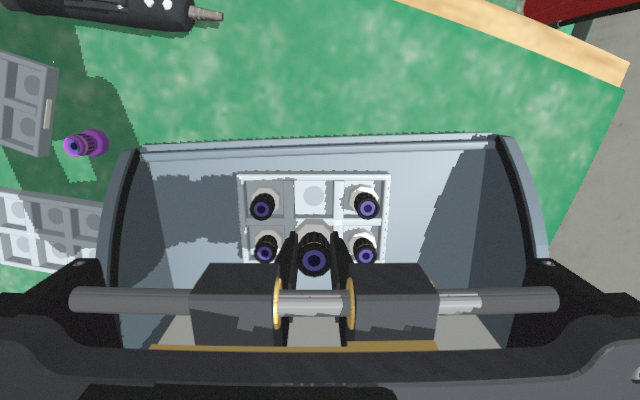

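```bash
python3 -m creep '[[0,0.05,-3,0,0,0,1],[0,0,-3,0,0,0,1],[0,0,-2,0,0,0,1],[0,0,-0.8,0,0,0,1],[0,0,0,0,0,0,1],[0,0,0,0,0,0,1]]'|grep -v ori
python3 - <<'E'
from h import *
st();go((.4626,.2257,.013),1.85);snap('wrist','w32.png')
a=cv2.imread('pics/w32.png')[100:330,200:450];cv2.imwrite('pics/z27.png',cv2.resize(a,None,fx=2.2,fy=2.2,interpolation=cv2.INTER_CUBIC))
E
```

```text
time_s: 43.15
tool_pos: [0.4631, 0.2262, 0.0181]
contact_force: [0.6, -0.8, -0.0]
grip_width: 0.019
t 43.15 tcp [0.4631 0.2262 0.0181] ori [0.061 1.568 0.34 ] F [ 0.6 -0.8 -0. ] w 0.019 q [ 0.35 -0.02  2.08 -0.    1.07 -1.5 ]
jaw now 1.850 toolx [ 0.003  0.001 -1.   ] delta cm [-0.05 -0.05 -0.51]
  rotvec [-0.001  0.003  0.   ]
  rotvec [ 4.000e-03  1.000e-03 -3.142e+00]
```

View pics/z27.png

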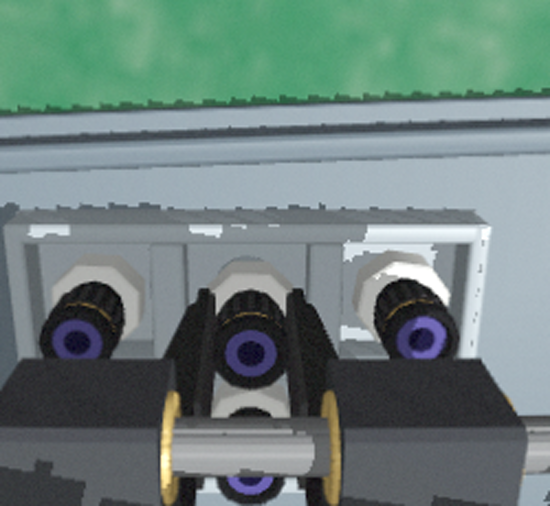

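Lens is in the middle front pocket. Lower, release, lift away to where the pile and tray A are in view.

```bash
python3 -m creep '[[0,0,-0.25,0,0,0,1],[0,0,-0.2,0,0,0,1],[0,0,-0.05,0,0,0,1],[0,0,0,0,0,0,1]]'|grep -v ori
python3 -m creep '[[0,0,0.05,0,0,0,0.68],[0,0,0,0,0,0,0.68],[0,0,0,0,0,0,0.68],[0,0,0,0,0,0,0.68],[0,0,1.5,0,0,0,0.68],[0,0,3,0,0,0,0.68],[0,0,4,0,0,0,0.68],[0,0,4,0,0,0,0.68],[0,0,3,0,0,0,0.68],[0,0,0,0,0,0,0.68]]'|grep -v ori
python3 - <<'E'
from h import *
st();snap('wrist','w33.png')
E
```

```text
time_s: 43.6
tool_pos: [0.4626, 0.226, 0.0127]
contact_force: [-1.5, -1.1, 4.4]
grip_width: 0.0196
time_s: 44.6
tool_pos: [0.4652, 0.2271, 0.1743]
contact_force: [0.0, 0.4, 0.5]
grip_width: 0.0302
t 44.6 tcp [0.4652 0.2271 0.1743] ori [0.072 1.559 0.352] F [0.  0.4 0.5] w 0.0302 q [ 0.35 -0.18  1.95  0.    1.36 -1.5 ]
```

View pics/w33.png

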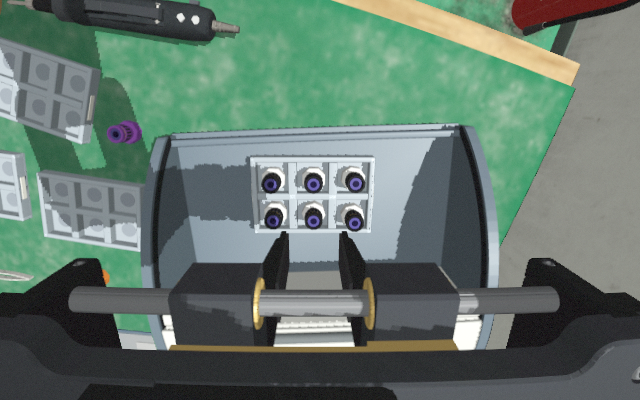

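```bash
python3 -m creep '[[0,-2.3,0,0,0,-0.144,0.7],[0,-2.3,0,0,0,-0.144,0.7],[1.2,-2.3,0,0,0,-0.144,0.7],[1.2,-2.3,0,0,0,-0.144,0.7],[1.2,-2.3,0,0,0,-0.144,0.7],[1.2,-2.3,0,0,0,-0.144,0.7],[1.2,-2.3,0,0,0,-0.144,0.7],[1.2,-2.3,0,0,0,-0.144,0.7],[1.2,-2.3,0,0,0,-0.144,0.7],[1.2,-2.3,0,0,0,-0.144,0.7],[1.2,-2.3,0,0,0,-0.144,0.7],[1.2,-2.3,0,0,0,-0.14,0.7],[1.2,-2.3,0,0,0,0,0.7],[0,0,0,0,0,0,0.7],[0,0,0,0,0,0,0.7],[0,0,0,0,0,0,0.7]]'|grep -v ori
python3 - <<'E'
from h import *
st();gt((.591,-.044,.006),.125);snap('wrist','w34.png')
E
```

```text
time_s: 46.25
tool_pos: [0.5929, -0.0724, 0.166]
contact_force: [0.3, -0.1, -0.2]
grip_width: 0.0287
t 46.25 tcp [ 0.5929 -0.0724  0.166 ] ori [-2.062  1.569  2.777] F [ 0.3 -0.1 -0.2] w 0.0287 q [-0.21  0.02  1.78  0.    1.34 -0.34]
jaw now 0.127 toolx [-0.002  0.001 -1.   ] delta cm [ -0.19   2.84 -19.3 ]
  rotvec [-0.001 -0.002 -0.002]
  rotvec [ 3.00e-03 -1.00e-03  3.14e+00]
```

View pics/w34.png

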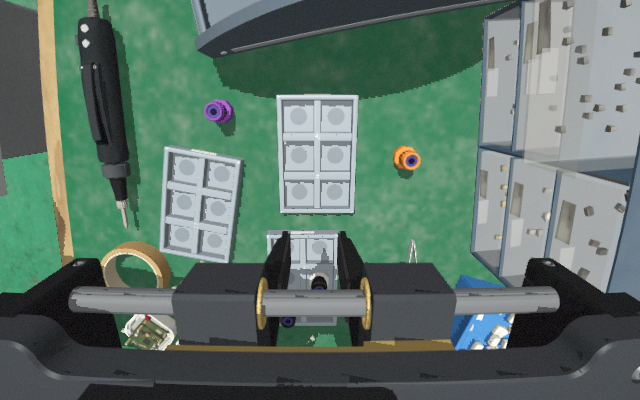

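```bash
python3 - <<'E'
from h import *
rect('w34.png',(270,85,365,222),.016);rect('w34.png',(150,140,250,270),.016)
f=load('w34.png');print(onz(f,475,150,.1),onz(f,318,155.5,.016))
E
python3 -m creep '[[-0.1,2.8,0,0,0,0,0.7],[0,0,-4,0,0,0,0.7],[0,0,-4,0,0,0,0.7],[0,0,-4,0,0,0,0.7],[0,0,0,0,0,0,0.7],[0,0,0,0,0,0,0.7],[0,0,0,0,0,0,0.7]]'|grep -v ori
python3 - <<'E'
from h import *
st();gt((.591,-.044,.006),.125);snap('wrist','w35.png')
E
```

```text
tray centre 0.5931 -0.0425 yaw 0.127 size 92 x 138
tray centre 0.4548 -0.1236 yaw -0.066 size 92 x 143
[ 0.73179943 -0.00599874  0.1       ] [ 0.59451873 -0.04177905  0.016     ]
time_s: 47.0
tool_pos: [0.5948, -0.0452, 0.0499]
contact_force: [0.7, 0.9, 1.6]
grip_width: 0.0288
t 47.0 tcp [ 0.5948 -0.0452  0.0499] ori [ 1.287  1.566 -0.157] F [0.7 0.9 1.6] w 0.0288 q [-0.17  0.12  1.88  0.    1.14 -0.29]
jaw now 0.126 toolx [ 0.005 -0.001 -1.   ] delta cm [-0.38  0.12 -7.69]
  rotvec [ 0.001  0.005 -0.001]
  rotvec [-7.00e-03  1.00e-03  3.14e+00]
```

View pics/w35.png

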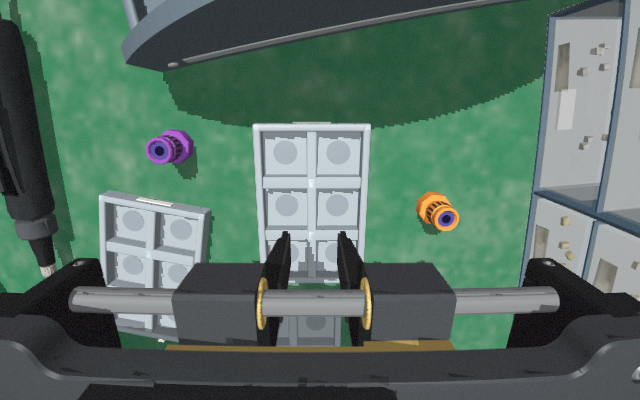

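```bash
python3 -m creep '[[0,0.1,-2.5,0,0,0,0.7],[0,0,-2.5,0,0,0,0.7],[0,0,-1.5,0,0,0,0.7],[0,0,-0.6,0,0,0,0.7],[0,0,0,0,0,0,0.7],[0,0,0,0,0,0,0.7]]'|grep -v ori
python3 - <<'E'
from h import *
st();gt((.592,-.0435,.006),.125)
E
```

```text
time_s: 47.65
tool_pos: [0.594, -0.0444, -0.0227]
contact_force: [1.1, -0.0, 0.6]
grip_width: 0.0285
t 47.65 tcp [ 0.594  -0.0444 -0.0227] ori [ 1.282  1.569 -0.163] F [ 1.1 -0.   0.6] w 0.0285 q [-0.16  0.21  1.92  0.    1.01 -0.29]
jaw now 0.126 toolx [ 0.002 -0.    -1.   ] delta cm [-0.2   0.09 -0.43]
  rotvec [ 0.     0.002 -0.001]
  rotvec [-4.000e-03  1.000e-03  3.141e+00]
```

```bash
python3 -m creep '[[-0.1,0.05,-0.3,0,0,0,0.7],[0,0,0,0,0,0,0.7],[0,0,0,0,0,0,1],[0,0,0,0,0,0,1],[0,0,0,0,0,0,1],[0,0,0,0,0,0,1],[0,0,0,0,0,0,1]]' 25|grep -v ori
python3 -m creep '[[0,0,1,0,0,0,1],[0,0,2,0,0,0,1],[0,0,3,0,0,0,1],[0,0,3,0,0,0,1],[0,0,0,0,0,0,1],[0,0,0,0,0,0,1]]'|grep -v ori
python3 - <<'E'
from h import *
st();snap('wrist','w36.png')
E
```

```text
time_s: 48.35
tool_pos: [0.5919, -0.0437, -0.027]
contact_force: [-0.0, -0.2, 0.1]
grip_width: 0.008
time_s: 48.95
tool_pos: [0.5922, -0.0438, 0.0637]
contact_force: [0.3, -0.1, -1.8]
grip_width: 0.0078
t 48.95 tcp [ 0.5922 -0.0438  0.0637] ori [ 1.258  1.569 -0.187] F [ 0.3 -0.1 -1.8] w 0.0078 q [-0.16  0.1   1.88 -0.    1.16 -0.29]
```

View pics/w36.png

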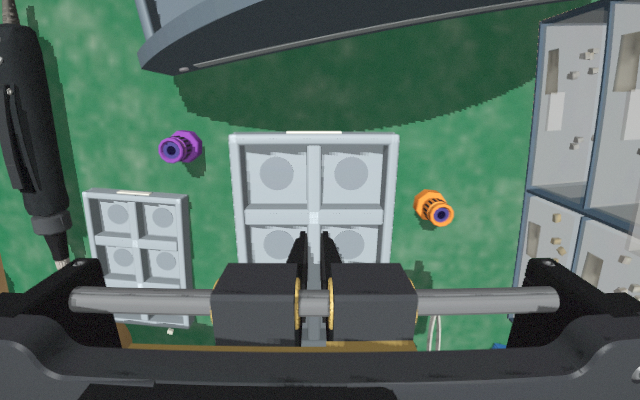

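```bash
python3 - <<'E'
from h import *
f=load('w36.png');s=sensors.read_state();R=RR(s['orientation'])
z=.0637+.027+.016
# corners of lifted tray top (far edge): find via image
im=cv2.imread('pics/w36.png');a=im[115:260,215:415];cv2.imwrite('pics/z28.png',cv2.resize(a,None,fx=3.8,fy=3.8,interpolation=cv2.INTER_CUBIC))
E
```

```text
(no output)
```

View pics/z28.png

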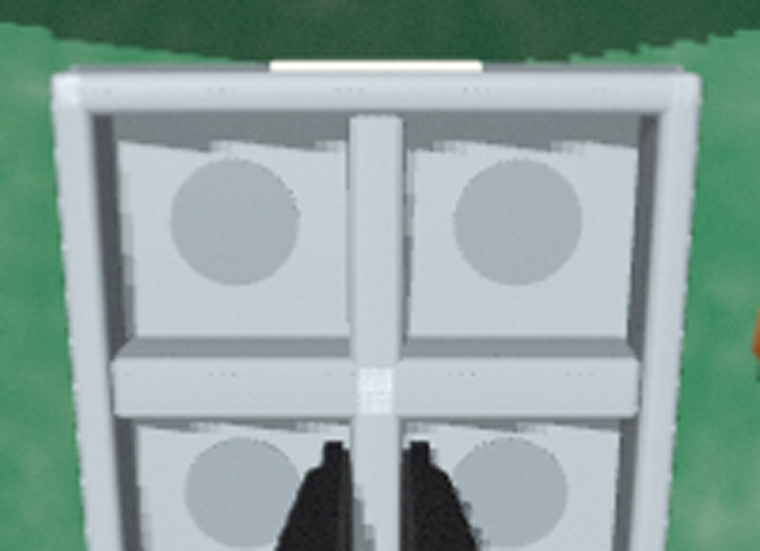

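```bash
python3 - <<'E'
from h import *
f=load('w36.png');s=sensors.read_state();R=RR(s['orientation'])
z=.0637+.027+.016
for u,v,n in[(376,388,'x(0,23)'),(376,92,'topedge mid (0,67)'),(54,75,'corner(-46,70)'),(698,75,'corner(46,70)')]:
    p=onz(f,215+u/3.8-.4,115+v/3.8-.4,z);print(n,(R.T@(p-s['tool_pos'])).round(4))
E
```

```text
x(0,23) [-0.0446  0.0015 -0.0237]
topedge mid (0,67) [-0.0446  0.0015 -0.0672]
corner(-46,70) [-0.0446 -0.0431 -0.0697]
corner(46,70) [-0.0447  0.0462 -0.0697]
```

```bash
python3 -m creep '[[0,-1.5,3,0,0,-0.06,1],[0.5,-2,4,0,0,-0.06,1],[0.5,-2,3,0,0,-0.07,1],[0,-1,0,0,0,0,1],[0,0,0,0,0,0,1],[0,0,0,0,0,0,1],[0,0,0,0,0,0,1]]'|grep -v ori
python3 - <<'E'
from h import *
st();snap('wrist','w37.png');snap('top','t37.png')
E
```

```text
time_s: 49.7
tool_pos: [0.5999, -0.1075, 0.1596]
contact_force: [-0.3, 0.5, -1.4]
grip_width: 0.0075
t 49.7 tcp [ 0.5999 -0.1075  0.1596] ori [-1.829  1.565  2.82 ] F [-0.3  0.5 -1.4] w 0.0075 q [-0.27  0.05  1.76  0.    1.34 -0.2 ]
```

View pics/w37.png

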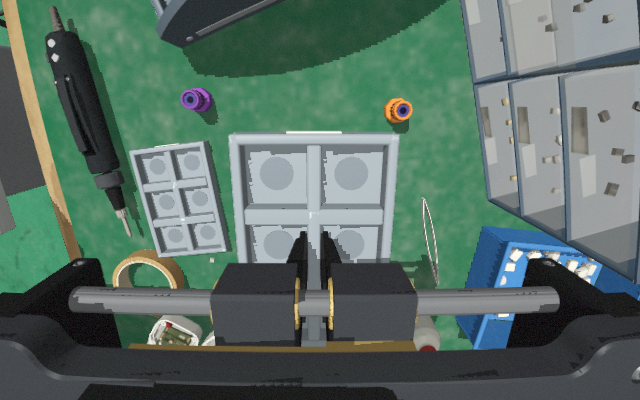

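```bash
python3 - <<'E'
from h import *
rect('w37.png',(125,130,229,265),.016,'r4.png');go((.454,-.125,.1),-.064)
rect('t37.png',(322,222,385,268),.016,'r5.png');rect('top0.png',(322,222,385,268),.016)
f=load('w37.png');print(onz(f,181,215,.016))
E
```

```text
tray centre 0.4345 -0.1228 yaw 0.047 size 93 x 140
jaw now -0.063 toolx [-0.003  0.001 -1.   ] delta cm [-14.66  -1.73  -6.07]
  rotvec [-0.001 -0.003 -0.001]
  rotvec [ 5.000e-03 -2.000e-03  3.141e+00]
tray centre 0.4361 -0.1721 yaw -1.545 size 48 x 90
tray centre 0.4521 -0.1254 yaw -0.061 size 96 x 144
[ 0.4339757  -0.13877346  0.016     ]
```

View pics/r4.png

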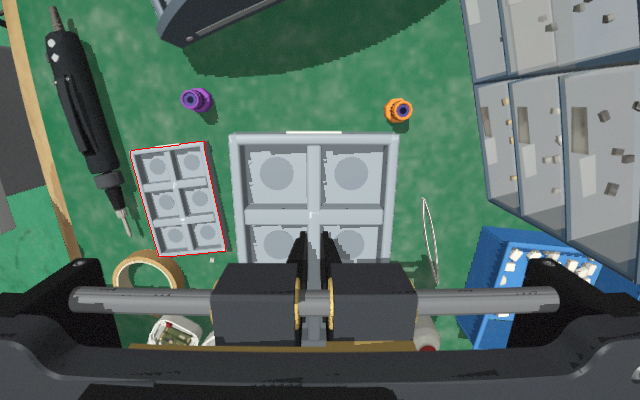

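View pics/t37.png

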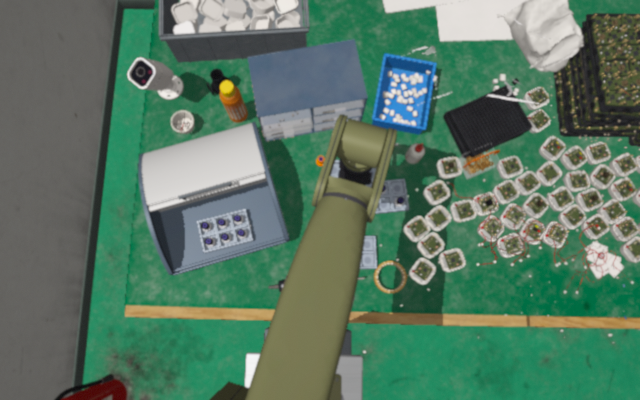

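```bash
python3 -m creep '[[-1,-3,1,0,0,0.06,1],[-1,-3,1,0,0,0.05,1],[-1,-3,1,0,0,0,1],[-1,-2,0,0,0,0,1],[0,0,0,0,0,0,1],[0,0,0,0,0,0,1],[0,0,0,0,0,0,1]]'|grep -v ori
python3 - <<'E'
from h import *
st();snap('wrist','w38.png')
E
```

```text
time_s: 50.5
tool_pos: [0.5618, -0.2176, 0.1922]
contact_force: [-0.1, 0.3, -0.7]
grip_width: 0.0077
t 50.5 tcp [ 0.5618 -0.2176  0.1922] ori [-2.488  1.57   2.271] F [-0.1  0.3 -0.7] w 0.0077 q [-0.46  0.01  1.74  0.    1.39 -0.51]
```

View pics/w38.png

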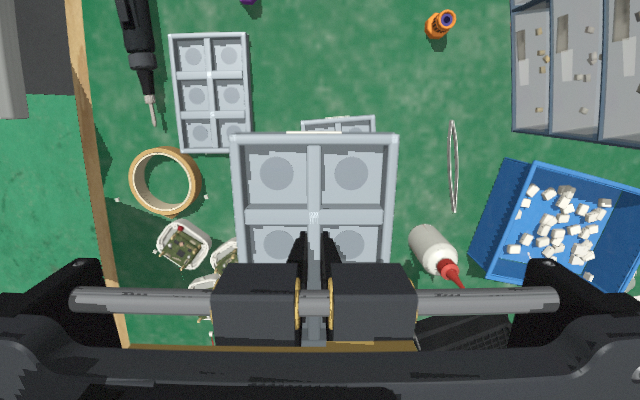

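```bash
python3 - <<'E'
from h import *
rect('w38.png',(160,25,262,160),.016,'r6.png');go((.4332,-.1228,.1),.047)
a=cv2.imread('pics/r6.png')[20:170,150:270];cv2.imwrite('pics/z29.png',cv2.resize(a,None,fx=4,fy=4))
E
```

```text
tray centre 0.4405 -0.1274 yaw 0.050 size 105 x 148
jaw now 0.047 toolx [-0.001  0.001 -1.   ] delta cm [-12.87   9.47  -9.22]
  rotvec [-0.001 -0.001 -0.   ]
  rotvec [ 1.000e-03 -1.000e-03  3.141e+00]
```

View pics/z29.png

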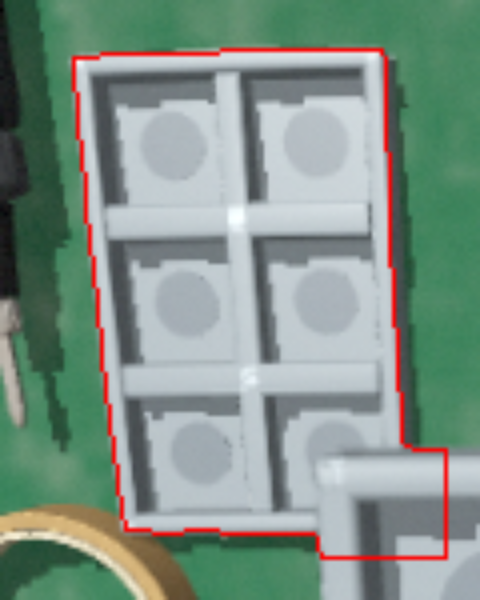

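```bash
python3 - <<'E'
from h import *
f=load('w38.png');Q=lambda u,v:onz(f,150+u/4-.4,20+v/4-.4,.016)[:2]
a,b=Q(237,218),Q(250,378);print(a,b,(a+b)/2,np.linalg.norm(a-b),np.arctan2(-(a-b)[0],(a-b)[1]))
tl,tr,bl=Q(75,58),Q(383,50),Q(125,530);print(tl,tr,bl,(tr+bl)/2,np.linalg.norm(tl-tr),np.linalg.norm(tl-bl))
E
```

```text
[ 0.43258421 -0.10003735] [ 0.43489631 -0.14607322] [ 0.43374026 -0.12305529] 0.04609389280363385 0.05018172399981125
[ 0.38621564 -0.05711533] [ 0.47618803 -0.05283436] [ 0.39290779 -0.19417916] [ 0.43454791 -0.12350676] 0.09007417220219473 0.13722710758763115
```

```bash
python3 -m creep '[[-2,1.5,0,0,0,0,1],[-2.7,2,-1,0,0,0,1],[-2.7,2,-3,0,0,0,1],[-2.7,2,-3,0,0,0,1],[-2.7,1.9,-3,0,0,0,1],[0,0,-3,0,0,0,1],[0,0,0,0,0,0,1],[0,0,0,0,0,0,1],[0,0,0,0,0,0,1],[0,0,0,0,0,0,1]]'|grep -v ori
python3 - <<'E'
from h import *
st();go((.4328,-.1235,-.011),.049);snap('wrist','w39.png')
E
```

```text
time_s: 51.55
tool_pos: [0.4357, -0.1255, 0.0651]
contact_force: [0.8, -0.3, -2.0]
grip_width: 0.008
t 51.55 tcp [ 0.4357 -0.1255  0.0651] ori [ 1.139  1.567 -0.386] F [ 0.8 -0.3 -2. ] w 0.008 q [-0.4  -0.23  2.19  0.    1.18 -0.44]
jaw now 0.046 toolx [ 0.003 -0.001 -1.   ] delta cm [-0.29  0.2  -7.61]
  rotvec [0.001 0.003 0.003]
  rotvec [ 5.000e-03 -2.000e-03 -3.139e+00]
```

View pics/w39.png

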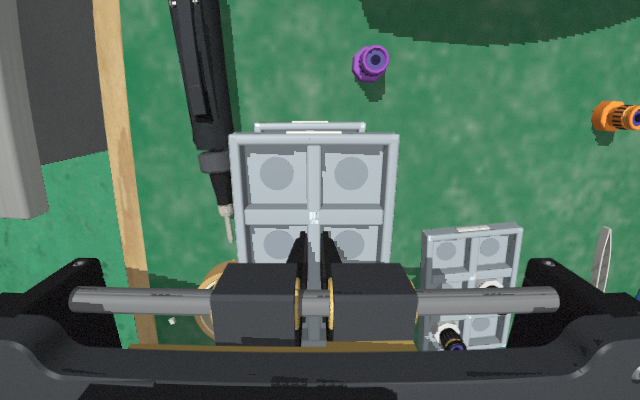

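```bash
python3 - <<'E'
from h import *
a=cv2.imread('pics/w39.png')[110:150,220:410];cv2.imwrite('pics/z30.png',cv2.resize(a,None,fx=4,fy=4,interpolation=cv2.INTER_CUBIC))
E
```

```text
(no output)
```

View pics/z30.png

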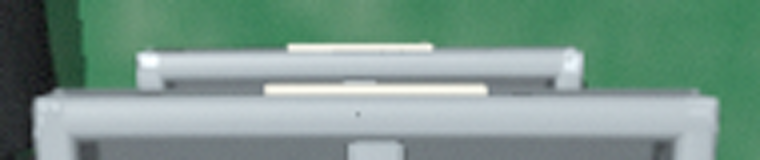

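```bash
python3 - <<'E'
from h import *
f=load('w39.png');s=sensors.read_state();R=RR(s['orientation']);Q=lambda u,v,z:R.T@(onz(f,220+u/4-.4,110+v/4-.4,z)-s['tool_pos'])
zt=s['tool_pos'][2]+.027+.016
for n,u,v,z in[('pl',136,54,.016),('pr',582,50,.016),('hl',34,99,zt),('hr',717,97,zt)]:print(n,Q(u,v,z).round(4))
E
```

```text
pl [ 0.0485 -0.0481 -0.0716]
pr [ 0.0488  0.0428 -0.0724]
hl [-0.0432 -0.0443 -0.0699]
hr [-0.043   0.0458 -0.0702]
```

```bash
python3 -m creep '[[-0.2,0.2,-2,0,0,0,1],[0,0,-2,0,0,0,1],[0,0,0,0,0,0,1],[0,0,0,0,0,0,1],[0,0,0,0,0,0,1]]'|grep -v ori
python3 - <<'E'
from h import *
st();go((.4325,-.1235,-.010),.049);snap('wrist','w40.png')
a=cv2.imread('pics/w40.png')[100:150,210:420];cv2.imwrite('pics/z31.png',cv2.resize(a,None,fx=3.6,fy=3.6,interpolation=cv2.INTER_CUBIC))
E
```

```text
time_s: 52.1
tool_pos: [0.433, -0.1233, 0.0244]
contact_force: [-0.4, 0.5, -0.4]
grip_width: 0.0078
t 52.1 tcp [ 0.433  -0.1233  0.0244] ori [ 1.13   1.568 -0.395] F [-0.4  0.5 -0.4] w 0.0078 q [-0.4  -0.18  2.22  0.    1.1  -0.44]
jaw now 0.046 toolx [ 0.002 -0.001 -1.   ] delta cm [-0.05 -0.02 -3.44]
  rotvec [0.001 0.002 0.003]
  rotvec [ 4.000e-03 -1.000e-03 -3.138e+00]
```

View pics/z31.png

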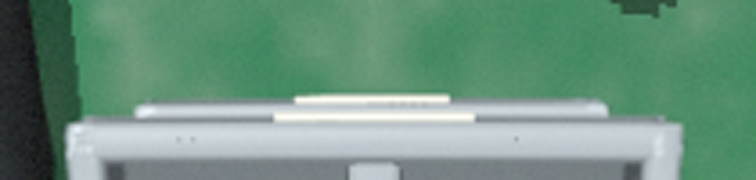

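```bash
python3 -m creep '[[-0.04,0,-1.5,0,0,0,1],[0,0,-1,0,0,0,1],[0,0,-0.5,0,0,0,1],[0,0,0,0,0,0,1],[0,0,0,0,0,0,1]]'|grep -v ori
python3 -m creep '[[0,0,-0.15,0,0,0,1],[0,0,0,0,0,0,1]]'|grep -v ori; python3 -m creep '[[0,0,-0.1,0,0,0,1],[0,0,0,0,0,0,1]]'|grep -v ori
```

```text
time_s: 52.65
tool_pos: [0.4315, -0.1228, -0.0069]
contact_force: [-0.3, -0.2, -0.1]
grip_width: 0.0077
time_s: 52.85
tool_pos: [0.4316, -0.1228, -0.0084]
contact_force: [0.1, -0.2, -1.0]
grip_width: 0.0077
time_s: 53.05
tool_pos: [0.4314, -0.1227, -0.0096]
contact_force: [-0.6, 0.4, -1.3]
grip_width: 0.0077
```

```bash
python3 -m creep '[[0.08,-0.05,-0.1,0,0,0,1],[0,0,0,0,0,0,1]]'|grep -v ori; python3 -m creep '[[0,0,-0.1,0,0,0,1],[0,0,0,0,0,0,1]]'|grep -v ori;python3 - <<'E'
from h import *
st();snap('wrist','w41.png');snap('scene','s41.png')
a=cv2.imread('pics/w41.png')[100:300,190:440];cv2.imwrite('pics/z32.png',cv2.resize(a,None,fx=3,fy=3,interpolation=cv2.INTER_CUBIC))
a=cv2.imread('pics/s41.png')[180:340,220:440];cv2.imwrite('pics/z33.png',cv2.resize(a,None,fx=3,fy=3,interpolation=cv2.INTER_CUBIC))
E
```

```text
time_s: 53.25
tool_pos: [0.4322, -0.1232, -0.0107]
contact_force: [-0.5, 0.2, -1.6]
grip_width: 0.0079
time_s: 53.45
tool_pos: [0.4323, -0.1232, -0.0111]
contact_force: [-1.6, 0.2, 4.2]
grip_width: 0.0075
t 53.45 tcp [ 0.4323 -0.1232 -0.0111] ori [-1.867  1.57   2.892] F [-1.6  0.2  4.2] w 0.0075 q [-0.4  -0.12  2.24 -0.    1.03 -0.44]
```

View pics/z32.png

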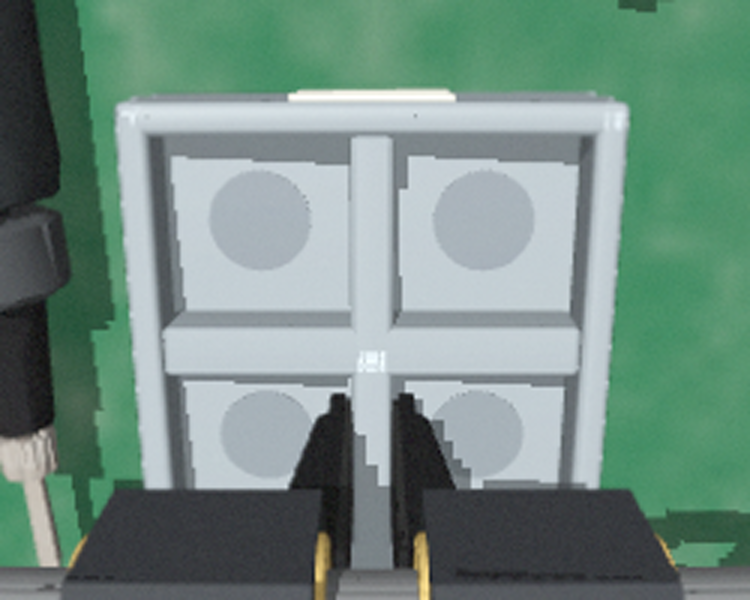

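View pics/z33.png

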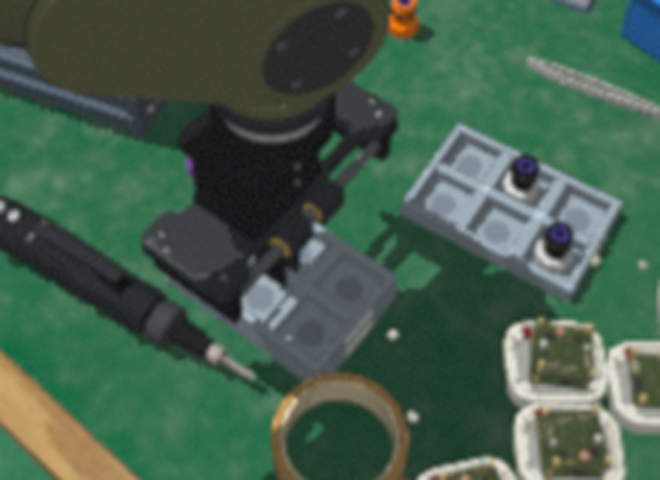

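```bash
python3 -m creep '[[0,0,0.05,0,0,0,0.75],[0,0,0,0,0,0,0.75],[0,0,0,0,0,0,0.75],[0,0,0,0,0,0,0.75],[0,0,2,0,0,0,0.75],[0,0,4,0,0,0,0.75],[0,-1,4,0,0,0,0.75],[1,-2,4,0,0,0,0.75],[1,-2,4,0,0,0,0.75],[0,0,0,0,0,0,0.75],[0,0,0,0,0,0,0.75]]'|grep -v ori
python3 - <<'E'
from h import *
st();snap('wrist','w42.png');snap('scene','s42.png')
a=cv2.imread('pics/s42.png')[180:340,220:440];cv2.imwrite('pics/z34.png',cv2.resize(a,None,fx=3.4,fy=3.4,interpolation=cv2.INTER_CUBIC))
E
```

```text
time_s: 54.65
tool_pos: [0.4528, -0.1738, 0.1699]
contact_force: [0.5, 0.5, -0.7]
grip_width: 0.0238
t 54.65 tcp [ 0.4528 -0.1738  0.1699] ori [ 1.085  1.569 -0.441] F [ 0.5  0.5 -0.7] w 0.0238 q [-0.48 -0.25  2.02  0.    1.37 -0.52]
```

View pics/w42.png

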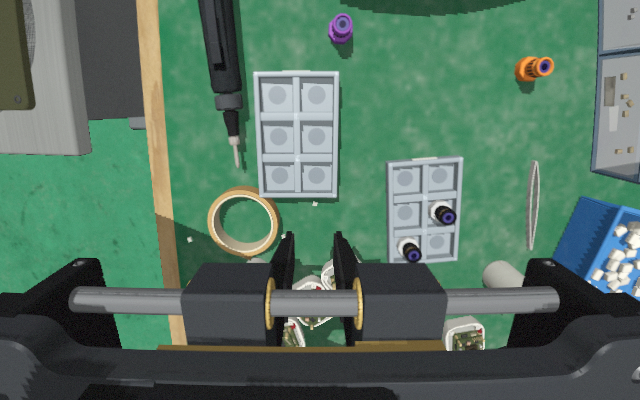

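View pics/z34.png

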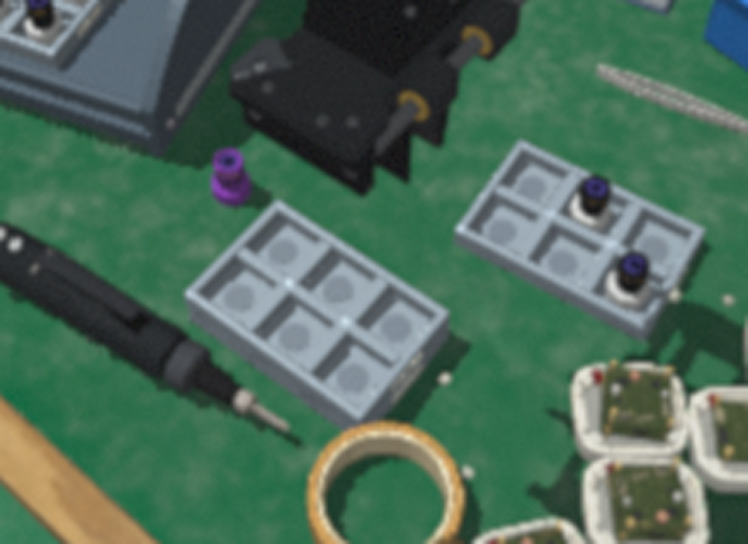

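```bash
python3 -m creep '[[1,3.6,1.5,0,0,0.03,0.75],[1,3.6,1.5,0,0,0.03,0.75],[1,3.6,1.5,0,0,0.03,0.75],[1,3.6,1.5,0,0,0.03,0.75],[1,3.6,1,0,0,0.03,0.75],[1,3.6,0,0,0,0.03,0.75],[1,3.6,0,0,0,0.03,0.75],[1,3.6,0,0,0,0.03,0.75],[1,3.6,0,0,0,0.03,0.75],[1,3.6,0,0,0,0,0.75],[1,3.6,0,0,0,0,0.75],[0.6,4,0,0,0,0,0.75],[0,0,0,0,0,0,0.75],[0,0,0,0,0,0,0.75],[0,0,0,0,0,0,0.75]]'|grep -v ori
python3 - <<'E'
from h import *
st();go((.5694,.2626,.112),.31);snap('wrist','w43.png')
E
```

```text
time_s: 56.25
tool_pos: [0.5673, 0.262, 0.2374]
contact_force: [0.7, 0.2, -0.7]
grip_width: 0.0236
t 56.25 tcp [0.5673 0.262  0.2374] ori [-1.386  1.568 -2.641] F [ 0.7  0.2 -0.7] w 0.0236 q [ 0.35  0.04  1.64 -0.    1.46  0.03]
jaw now 0.316 toolx [-0.002 -0.001 -1.   ] delta cm [  0.21   0.06 -12.54]
  rotvec [ 0.001 -0.002 -0.006]
  rotvec [3.000e-03 2.000e-03 3.136e+00]
```

View pics/w43.png

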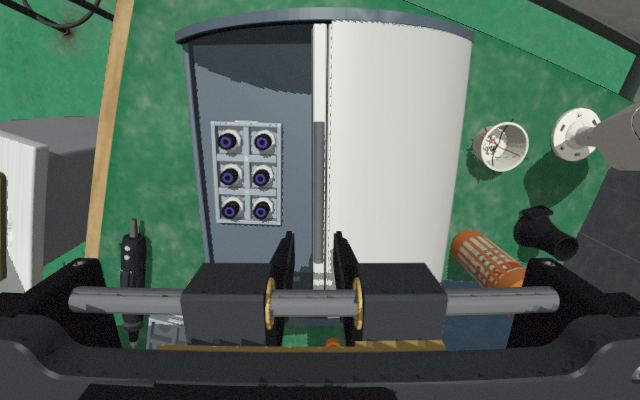

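```bash
python3 - <<'E'
from h import *
f=load('w43.png');print(onz(f,319.5,180,.162))
E
python3 -m creep '[[0.3,0.1,-3,0,0,0,0.75],[0,0,-4,0,0,0,0.75],[0,0,-2,0,0,0,0.75],[0,0,0,0,0,0,0.75],[0,0,0,0,0,0,0.75]]'|grep -v ori
python3 - <<'E'
from h import *
st();snap('wrist','w44.png')
a=cv2.imread('pics/w44.png')[100:350,200:440];cv2.imwrite('pics/z35.png',cv2.resize(a,None,fx=2.4,fy=2.4,interpolation=cv2.INTER_CUBIC))
E
```

```text
[0.56753359 0.28083827 0.162     ]
time_s: 56.8
tool_pos: [0.5713, 0.263, 0.1494]
contact_force: [0.5, -1.1, -0.2]
grip_width: 0.0238
t 56.8 tcp [0.5713 0.263  0.1494] ori [1.39  1.571 0.134] F [ 0.5 -1.1 -0.2] w 0.0238 q [ 0.35  0.1   1.73 -0.    1.32  0.03]
```

View pics/z35.png

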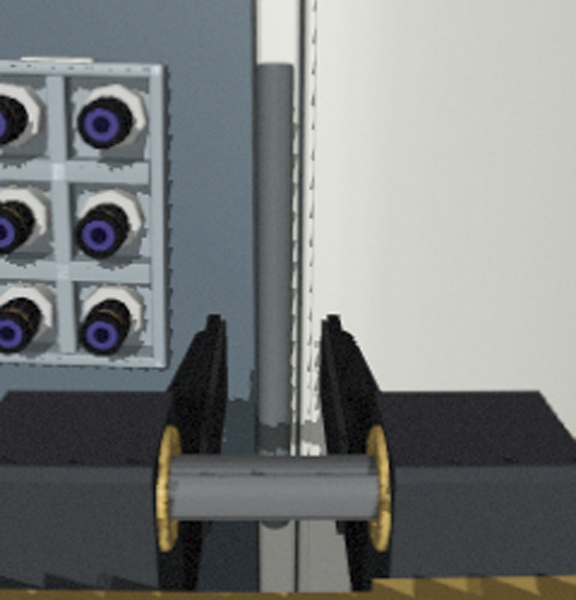

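```bash
python3 -m creep '[[0,0,-1.5,0,0,0,0.75],[0,0,-1.2,0,0,0,0.75],[0,0,-0.6,0,0,0,0.75],[0,0,0,0,0,0,0.75],[0,0,0,0,0,0,0.75]]'|grep -v ori
python3 -m creep '[[0,0,0,0,0,0,1],[0,0,0,0,0,0,1],[0,0,0,0,0,0,1],[0,0,0,0,0,0,1]]' 10|grep -v ori
python3 - <<'E'
from h import *
st()
e=.7255+np.linspace(.816,0,21);x=-.2526*np.cos(e);z=.2526*np.sin(e)
d=np.c_[np.diff(x)*np.cos(.31),np.diff(x)*np.sin(.31),np.diff(z)]*100
print(d.round(2).tolist())
E
```

```text
time_s: 57.35
tool_pos: [0.571, 0.2638, 0.1156]
contact_force: [0.2, -0.4, -0.1]
grip_width: 0.0237
time_s: 57.75
tool_pos: [0.5712, 0.2639, 0.1165]
contact_force: [-2.1, -0.1, 2.4]
grip_width: 0.0098
t 57.75 tcp [0.5712 0.2639 0.1165] ori [1.745 1.57  0.491] F [-2.1 -0.1  2.4] w 0.0098 q [0.35 0.12 1.76 0.   1.26 0.03]
[[-0.98, -0.31, -0.05], [-0.98, -0.31, -0.09], [-0.97, -0.31, -0.13], [-0.97, -0.31, -0.18], [-0.96, -0.31, -0.22], [-0.95, -0.3, -0.26], [-0.94, -0.3, -0.3], [-0.93, -0.3, -0.34], [-0.91, -0.29, -0.38], [-0.9, -0.29, -0.42], [-0.88, -0.28, -0.46], [-0.86, -0.28, -0.49], [-0.84, -0.27, -0.53], [-0.82, -0.26, -0.56], [-0.8, -0.26, -0.6], [-0.77, -0.25, -0.63], [-0.75, -0.24, -0.67], [-0.72, -0.23, -0.7], [-0.69, -0.22, -0.73], [-0.67, -0.21, -0.76]]
```

```bash
python3 -m creep '[[-0.98,-0.31,-0.05,0,0,0,1],[-0.98,-0.31,-0.09,0,0,0,1],[-0.97,-0.31,-0.13,0,0,0,1],[-0.97,-0.31,-0.18,0,0,0,1],[-0.96,-0.31,-0.22,0,0,0,1],[-0.95,-0.3,-0.26,0,0,0,1],[-0.94,-0.3,-0.3,0,0,0,1]]'|grep -v ori
python3 -m creep '[[-0.93,-0.3,-0.34,0,0,0,1],[-0.91,-0.29,-0.38,0,0,0,1],[-0.9,-0.29,-0.42,0,0,0,1],[-0.88,-0.28,-0.46,0,0,0,1],[-0.86,-0.28,-0.49,0,0,0,1],[-0.84,-0.27,-0.53,0,0,0,1]]'|grep -v ori
```

```text
time_s: 58.45
tool_pos: [0.5027, 0.2419, 0.1032]
contact_force: [0.4, -0.6, 1.8]
grip_width: 0.0098
time_s: 59.05
tool_pos: [0.4496, 0.225, 0.0768]
contact_force: [1.3, 0.2, 0.6]
grip_width: 0.0095
```

```bash
python3 -m creep '[[-0.82,-0.26,-0.56,0,0,0,1],[-0.8,-0.26,-0.6,0,0,0,1],[-0.77,-0.25,-0.63,0,0,0,1],[-0.75,-0.24,-0.67,0,0,0,1],[-0.72,-0.23,-0.7,0,0,0,1]]'|grep -v ori
python3 -m creep '[[-0.69,-0.22,-0.73,0,0,0,1],[-0.6,-0.2,-0.7,0,0,0,1],[0,0,0,0,0,0,1]]'|grep -v ori
```

```text
time_s: 59.55
tool_pos: [0.4111, 0.2127, 0.0451]
contact_force: [0.3, 1.0, 0.7]
grip_width: 0.0096
time_s: 59.85
tool_pos: [0.3986, 0.2086, 0.0306]
contact_force: [2.5, 2.1, -3.8]
grip_width: 0.0094
```

```bash
python3 -m creep '[[-0.2,-0.07,-0.25,0,0,0,1],[0,0,0,0,0,0,1]]'|grep -v ori
python3 -m creep '[[-0.2,-0.07,-0.25,0,0,0,1],[0,0,0,0,0,0,1]]'|grep -v ori
python3 - <<'E'
from h import *
snap('scene','s50.png');a=cv2.imread('pics/s50.png')[90:260,120:350];cv2.imwrite('pics/z36.png',cv2.resize(a,None,fx=3.2,fy=3.2,interpolation=cv2.INTER_CUBIC))
E
```

```text
time_s: 60.05
tool_pos: [0.3985, 0.2086, 0.0303]
contact_force: [2.1, 1.8, 3.1]
grip_width: 0.0094
time_s: 60.25
tool_pos: [0.3987, 0.2086, 0.03]
contact_force: [3.2, 1.8, 10.1]
grip_width: 0.0096
```

View pics/z36.png

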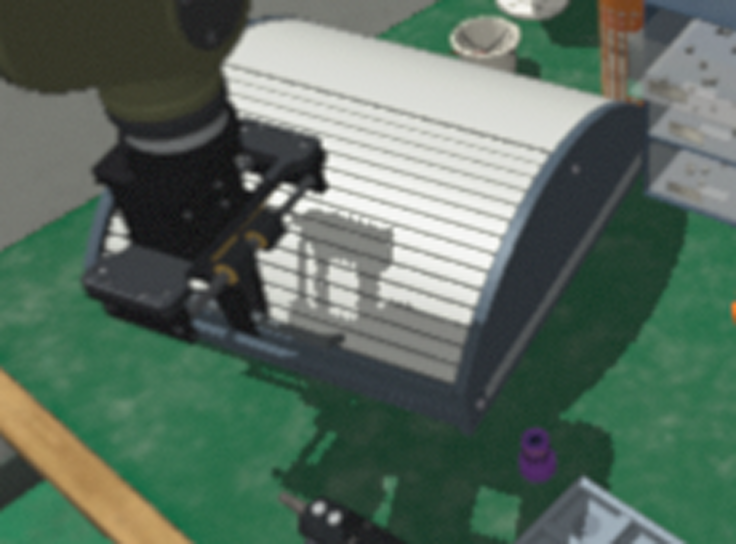

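```bash
python3 -m creep '[[0,0,0,0,0,0,0.78],[0,0,0,0,0,0,0.78],[0,0,0,0,0,0,0.78],[0,0,1,0,0,0,0.78],[0,0,2,0,0,0,0.78],[0,0,3,0,0,0,0.78],[0,0,4,0,0,0,0.78],[-1,0,4,0,0,0,0.78],[-1,-2,4,0,0,0,0.78],[-1,-3,0,0,0,0,0.78],[0,-4,0,0,0,0,0.78],[0,-4,0,0,0,0,0.78],[0,-4,0,0,0,0,0.78],[0,-4,0,0,0,0,0.78],[0,-4,0,0,0,0,0.78],[0,-4,0,0,0,0,0.78],[0,0,0,0,0,0,0.78],[0,0,0,0,0,0,0.78]]'|grep -v ori
python3 - <<'E'
from h import *
st();snap('scene','s51.png');snap('top','t51.png')
f=load('top0.png');g=load('t51.png')
d=np.abs(f['img'].astype(int)-g['img']).sum(2)
o=np.hstack([cv2.imread('pics/top0.png')[120:280,140:300],cv2.imread('pics/t51.png')[120:280,140:300]])
cv2.imwrite('pics/z37.png',cv2.resize(o,None,fx=2.5,fy=2.5,interpolation=cv2.INTER_CUBIC))
E
```

```text
time_s: 62.1
tool_pos: [0.3643, -0.0832, 0.2064]
contact_force: [-0.5, 0.0, 0.8]
grip_width: 0.0206
t 62.1 tcp [ 0.3643 -0.0832  0.2064] ori [-2.577  1.569  2.448] F [-0.5  0.   0.8] w 0.0206 q [-0.37 -0.56  2.18  0.    1.53 -0.68]
```

View pics/s51.png

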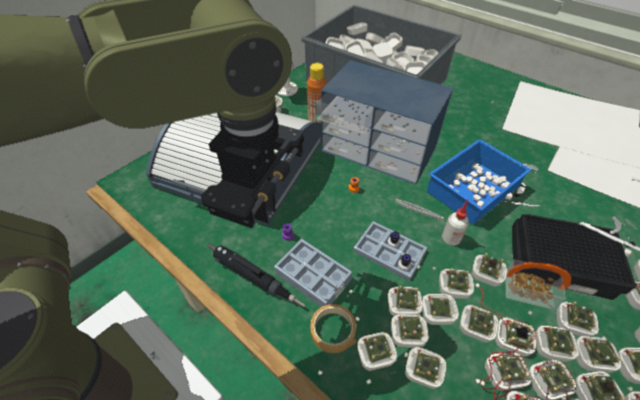

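View pics/z37.png

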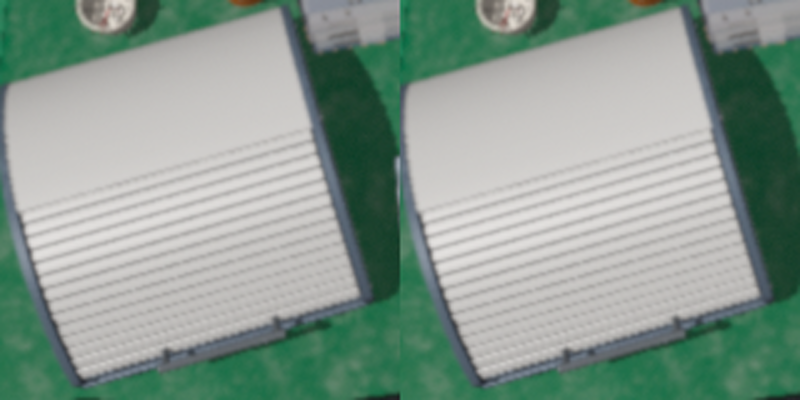

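View pics/t51.png

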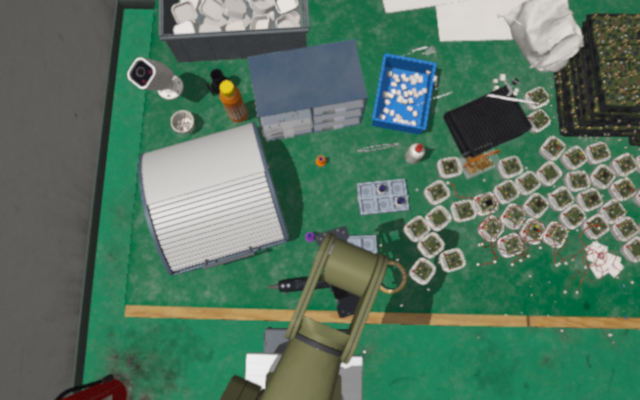

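The shutter looks the same as at the start (shut), the tray pile is square, two lenses stand in tray B, and the bystanders have not moved. Handing in.

```bash
python3 -c "
from rig import robot
print(robot.sign_off())"
```

```text
the job is handed in; nothing more can be done
None
```

The job is done and handed in at about 62 s of the 210 s allowed.

- **Shutter:** I raised it by the bar until it stayed open. At the end I pulled it down until it met about 10 N at the stop. The last top view looks the same as the shut one at the start.
- **Tray in the cabinet:** It held 2 lenses. I added all 3 from tray A and 1 from tray B. The wrist view before I closed the shutter showed all six pockets filled and the lenses upright.
- **Leftovers and pile:** The 2 remaining lenses stand in tray B. Tray A is stacked on the empty tray. That tray had been knocked about 2 cm aside mid-run, so I measured it again first. The last views show no ledge between the two.
- **Bystanders:** The bottle and the other objects on the bench look unmoved in the final pictures.

Three things did not go as expected:
- **Finger tips:** The real tips sit about 33 mm behind the reported tool point. My first grip on the bar closed on nothing, so I touched the bench to measure the gap and corrected for it from then on.
- **Contact with the cabinet:** On the first lens pick, something pressed at about 24 N, most likely the gripper body against the cabinet's side. That is below the 40 N limit, and I eased off before lifting. The lens then sat 8 mm off centre in the grip, so I shifted its placing to match.
- **Camera bias:** The wrist camera read about 1 mm off from the tool position, which I corrected for when stacking.

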